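# Carry the sprung lens stand to the gel dispenser

## Task

Lift the two-lens drying stand by its black handle block out of the plain fork bay, hold it up over the clear drip tray with both lenses above the tray and its mast upright for five seconds, then set it down on the mat of the bay with the white gel dispenser, square to the bay with the stem in the fork, and let go. Outside a fork the sprung mast tips over by itself, so steady it all the time by tilting and shifting the foot: it must never flop over onto its stops or knock hard on a fork. Set the stand down gently, never touch the mast or lenses with the robot, and leave everything else where it is.

Things in the scene. Friction and masses are not known exactly. Their poses are not given: they have to be found in the camera images.
- stand: Foot of the drying stand, loose, 0.56 kg nominal without the mast; all balances near the handle. Origin on its underside below the handle; x from handle to mast, z up. Black plate 260 x 130 x 10 mm, x = -105 to 155 mm; steel ballast 50 x 80 mm at x = -80 mm, top z = 24 mm. Yoke: aluminium cheeks at x = 88 and 132 mm, 36 mm wide, top z = 115 mm. Starts parked in dry_bay, 4 mm up.
- handle (a point): Where to grip the stand: in its upright black handle block, at x = y = 0, z = 90 mm of the stand. The block is 44 mm along x, 32 mm along y (grip it across y, from above), its top at z = 115 mm. Its sides are clear: ballast 33 mm behind, yoke 62 mm ahead. Axes as the stand's.
- mast: Mast, origin on its pivot (x = 110, y = 0, z = 100 mm in the stand). z runs up the stem; x is the hinge axis (the stand's x); y along the crossbar. Swings about x only, +-0.45 rad from the stand's z to stops. Stem 20 mm round, 170 mm tall; crossbar 14 mm thick, 300 mm long at z = 70 mm; lenses 68 mm round, 22 mm thick at y = +-150, z = 30 mm. At the start the stem leans on a prong of dry_bay.
- mast_com (a point): Mast's centre of mass, 45 mm above the pivot. Mast mass 0.29 kg (hidden, +-8 percent), inertia about the pivot 0.0057 kg m2. Pivot spring 0.103 N m/rad towards the stand's z, damping 0.002 N m s/rad; gravity tips it with 0.13 N m/rad, so it falls from upright, time constant about 0.46 s. Tilting the foot about x pushes the mast the same way; accelerating it sideways, the other way.
- stem_top (a point): Centre of the stem's top end, on the mast at z = 170 mm.
- dry_bay: Plain steel bay, fixed, where the stand starts. Frame of a parked stand, on the table: origin below the handle's place, x towards the post, z up. Grey rubber mat 300 x 170 x 4 mm centred at x = 25 mm. Post 50 mm wide, x = 190 to 202 mm, 250 mm tall, with a fork on it (as fork tells for the other bay).
- gel_bay: The bay to end in, fixed: mat, post, fork and frame as dry_bay, and on top of its post a frosted white gel dispenser (70 x 75 x 125 mm, underside z = 282 mm, from x = 197 mm back). The parked stand's origin is this origin, 4 mm up (on the mat). The two bays may have swapped sides.
- fork (a point): Middle of the gel bay's fork where a parked stem stands: x = 110, y = 0, z = 235 mm in the bay's frame, same axes. Two prongs 12 mm thick, axes at y = +-36 mm (60 mm clear: 20 mm free each side of the stem), running from the post towards -x to 80 mm, then flaring to y = +-52 mm at the tips, x = 55 mm (all in the bay's frame). Open towards -x; the other bay's fork is the same.
- tray_mid (a point): Middle of the inner floor (z = 4 mm) of the clear acrylic drip tray, fixed, 200 mm along its x, 400 mm along its y, rim 26 mm above the table.
- whistle: Bystander: red plastic whistle, 60 x 20 mm, 22 mm high, on the table in front of the tray.
- clip: Bystander: flat aluminium clip, 64 x 33 x 8 mm, on the table in front of the tray.
- tin: Bystander: round tin, 64 mm diameter, 24 mm high, behind the tray.
- refill: Bystander: white bottle, 52 mm diameter, 130 mm high, behind the tray.
- mug: Bystander: white mug, 76 mm diameter, 85 mm high, behind the tray.

How it is judged:
On the way:
1. held 5 s over the drip tray: foot over 30 mm up, pivot within 60 mm of the tray middle, crossbar within 0.3 rad of the tray length, mast within 0.2 rad of vertical (height (world z) of stand above 0.03 m and horizontal distance between mast and tray_mid below 0.06 m and angle between the y axis of mast and the y axis of tray_mid, either way round below 0.3 rad and angle between mast's own z axis and vertical below 0.2 rad), for 5 s.
At the end, for the whole second after the job is handed in: The stand stands flat and at rest on the gel bay's mat, its handle within 30 mm of the parked place and its length within 0.15 rad of the bay's, the stem's top between the prongs (within 45 mm of the bay's middle line), the mast leaning less than 0.28 rad and swinging slower than 0.6 rad/s (height (world z) of stand below 0.01 m and angle between stand's own z axis and vertical below 0.05 rad and horizontal distance between stand and gel_bay below 0.03 m and angle between the x axis of stand and the x axis of gel_bay, either way round below 0.15 rad and x of stem_top in the frame of gel_bay above 0.08 m and y of stem_top in the frame of gel_bay between -0.045 and 0.045 m and angle between mast's own z axis and vertical below 0.28 rad and linear speed of stand below 0.02 m/s and angular speed of mast below 0.6 rad/s); the robot touches nothing.
It fails at once if the mast flops over: 0.4 rad or more from the foot's own upright or 0.35 rad from vertical (angle between the z axis of mast and the z axis of stand, either way round above 0.4 rad or angle between mast's own z axis and vertical above 0.35 rad).
It fails at once if the gripper or arm touches the mast or its lenses (contact force between any of the fingers, the arm and mast above 0.3 N).
It fails at once if the mast knocks hard on a bay (over 8 N) (contact force between mast and dry_bay above 8 N or contact force between mast and gel_bay above 8 N).
It fails at once if the stand is slammed down (over 60 N on a mat) (contact force between stand and dry_bay above 60 N or contact force between stand and gel_bay above 60 N).
It fails at once if a bystander is moved by more than 30 mm (distance of any of whistle, clip, tin, refill, mug from where it was at the start of the episode above 0.03 m).
It also fails if it takes over 72 s, if anything falls off the work surface, if the arm or the gripper's body presses on something with over 40 N, if the wrist force passes 120 N, or if a joint passes its speed limit or range.

## Robot

A 6-joint arm with a two-finger parallel gripper is mounted at the origin on the work surface. World frame = base frame: x ahead of the robot, y to its left, z up, the work surface at z = 0. Lengths are in m, angles in rad, forces in N, time in s.
With the tool pointing down it reaches from about 0.25 to 0.725 m from the base axis. Payload 4 kg.
Tool frame: the origin (TCP) lies at the very end of the fingers, on their centre line; the grasp point (between the pads) lies 19 mm behind it; z points along the fingers, y is the line along which they close (so a half turn about z gives the same grasp; the last joint's range is limited). The gripper opens to 85 mm and grips with 20 to 120 N. Pads are 22 mm wide; open, the fingers measure 114 mm over their backs; the gripper's body (76 mm by 85 mm) begins 54 mm behind the grasp point. The pads swing forward as they close: fully open they stand 13 mm farther back than shut.
Start: joints at [1.28, 0.241, 0.005, 1.335, 0, 1.571], TCP at [0.143, 0.479, 0.231] pointing down, gripper open.
Joint ranges: [-2.72, 2.72], [-1.05, 1.87], [-1.09, 1.28], [-1.99, 2.15], [-1.42, 1.44], [-3.14, 3.14]. Speed limits (rad/s): [2.79, 2.79, 3.14, 3.14, 3.14, 3.14].

## Interface

Orientations are given as a unit quaternion [x, y, z, w].
In Python, from workcell import * gives the robot as it stands. The module is installed in compiled form; this text tells all that it offers.
- The arm moves only by the tool send_rows, never from a script. Its argument "steps" is text: rows parted by semicolons, each of 7 numbers parted by spaces: the opening, from -1 (shut) to 1 (fully open), then the shift along the world's x, y, z in m, then the turn, a rotation vector about the world's x, y, z in rad. A call has exactly 5 rows; each row shifts and turns the commanded pose from where the row before left it; what a row does not reach is not made up. A row lasts 1/12 s, in which the tool goes at most 41.7 mm and 7.16 degrees, less where a joint would pass 70% of its speed; a pose out of reach is approached as far as the arm can. A call is refused whole if a number of a shift passes 0.0417 or a number of a turn 0.125, either way. A call with a gripper value outside its range is refused whole. The fingers move at their own pace and stop on an object; the grip force is fixed at half the most. Time passes only in rows, so rows that do not move let the fingers close, or fill a call up. It gives the time, the measured TCP pose, the force, the opening and the grip force at its end, in the units of the state.
- get_obs(): the state, without advancing time (a new reading comes with each control period).
- camera(name): name is "scene" or "side" or "wrist"; returns a dict with "frame" (400x640x3 uint8, red, green, blue), "range_z" (400x640 float32, m along the optical axis (not along the pixel's ray), 0 where there is no reading), "camera_matrix" (3x3 intrinsics, pixels), "extrinsics" (4x4, takes a point from world to camera coordinates); the wrist camera has in their place "T_tool_cam" (4x4, takes a point from camera to tool coordinates, whose origin is the TCP and whose axes are the flange's). Camera axes: x right, y down, z forward; pixel columns grow to the right and rows downward; lengths in m; the calibration is good to about 2 mm. A picture is of the moment at which its call begins: read the wrist's pose just before it.
- job_done(): hands the job in; it is judged then, once.
The state is a dict: "clock": time; "joint_pos": joint angles; "joint_vel": joint speeds; "tau": joint torques, N m; "eef_pos": TCP position; "tool_rot": TCP orientation; "ft_force": force on the tool from outside, world axes, zero at the start; "ft_torque": the same for the moment, N m; "grip_width": finger opening in m; "grasp_force": force on a finger pad.
Only numpy, scipy, OpenCV 4.12 (cv2) and the standard library are available. Lean on these libraries where they do the work, as an engineer would, in place of code of your own. Each camera call takes 0.05 s, during which the arm holds its last target. There are 200 camera calls.

## Working session

There is one attempt and no reset: what is moved stays moved. The work goes in short steps, Python scripts to look and compute and a tool call to move; the robot and the scene stay as the last step left them, time stands still between calls to the robot, and variables do not carry over. Pictures are saved under pics/ and viewed, at most 10 in all, crops included, and the job is handed in when it is done.

Besides the shell and the picture viewer there is one more tool, called after "Emit:" as name(argument=value, ...) on one line, values as JSON. send_rows: Moves the arm, as the interface text tells. Its arguments: {"type":"object","properties":{"steps":{"type":"string"}},"required":["steps"]}

```bash
mkdir -p pics; python3 - <<'E'
from workcell import *
import cv2,numpy as np
o=get_obs();print(o)
for n in("scene","side"):
    c=camera(n);np.savez(f"pics/{n}0.npz",**{k:v for k,v in c.items()})
    cv2.imwrite(f"pics/{n}0.png",c["frame"][:,:,::-1]);print(n,c["camera_matrix"].round(1).tolist(),c["extrinsics"].round(3).tolist())
E
```

```text
{'clock': 0.0, 'joint_pos': array([1.28001773e+00, 2.41413177e-01, 3.71839092e-03, 1.33521429e+00,
       3.34846517e-05, 1.57079338e+00]), 'joint_vel': array([ 0.00010459, -0.00062905,  0.00038567,  0.00013018, -0.0007946 ,
        0.00030057]), 'tau': array([-6.10251227e-04, -3.72320938e+01,  2.52405059e+01,  1.72685419e-02,
       -8.94169398e-05, -2.57450381e-06]), 'eef_pos': array([0.14315558, 0.47839921, 0.23041065]), 'tool_rot': array([ 1.44876108e-01,  9.89449239e-01, -1.04280357e-03, -1.69612266e-04]), 'ft_force': array([-0.40335547,  0.28689838, -0.73781988]), 'ft_torque': array([-0.03117805, -0.01685766,  0.01416518]), 'grasp_force': 0.0, 'grip_width': 0.08551979319466432}
scene [[443.1, 0.0, 317.7], [0.0, 443.1, 194.6], [0.0, 0.0, 1.0]] [[-0.675, 0.737, 0.018, 0.412], [0.445, 0.427, -0.787, -0.126], [-0.588, -0.524, -0.616, 1.762], [0.0, 0.0, 0.0, 1.0]]
side [[520.2, 0.0, 317.6], [0.0, 520.2, 200.0], [0.0, 0.0, 1.0]] [[0.856, -0.517, 0.011, -0.503], [-0.299, -0.512, -0.805, 0.325], [0.422, 0.686, -0.593, 1.177], [0.0, 0.0, 0.0, 1.0]]
```

View pics/scene0.png

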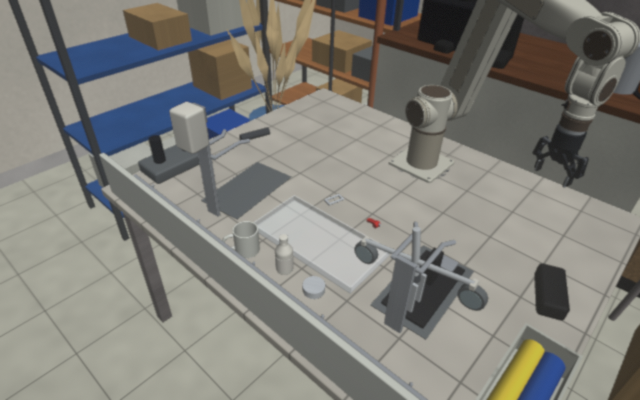

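View pics/side0.png

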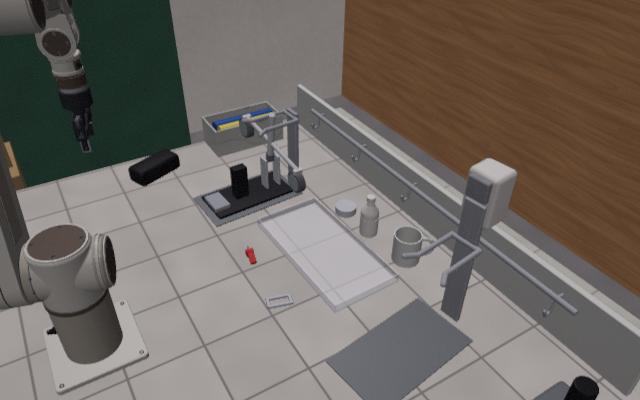

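```bash
cat > h.py <<'E'
import numpy as np,cv2
def cloud(c):
    K,T,d=c["camera_matrix"],c["extrinsics"],c["range_z"]
    v,u=np.mgrid[:400,:640]
    p=np.stack([(u-K[0,2])/K[0,0]*d,(v-K[1,2])/K[1,1]*d,d],-1)
    w=(p-T[:3,3])@T[:3,:3]; w[d<=0]=9
    return w
def ray(c,uv,z):
    K,T=c["camera_matrix"],c["extrinsics"]; uv=np.atleast_2d(uv)
    d=np.c_[(uv-K[:2,2])/[K[0,0],K[1,1]],np.ones(len(uv))]@T[:3,:3]; o=-T[:3,:3].T@T[:3,3]
    return o+d*((z-o[2])/d[:,2])[:,None]
E
python3 - <<'E'
from h import *
W=[];C=[]
for n in("scene","side"):
    c=np.load(f"pics/{n}0.npz");w=cloud(c);m=(w[...,0]>.1)&(w[...,0]<1.0)&(abs(w[...,1])<.65)&(w[...,2]<.45)
    f=c["frame"].astype(int);print(n,m.sum(), "table z",np.median(w[m][:,2]))
    W.append(w[m]);C.append(f[m])
    # mats: dark, low
    g=f.mean(-1)
    mm=m&(w[...,2]<.012)&(w[...,2]>-.01)&(g<130)
    num,lab,st,_=cv2.connectedComponentsWithStats(mm.astype(np.uint8))
    for i in range(1,num):
        if st[i,4]>150:
            uv=np.argwhere(lab==i)[:,::-1]; q=ray(c,uv,.004)[:,:2]
            r=cv2.minAreaRect(q.astype(np.float32)); print(" dark",st[i],np.round(r[0],3),np.round(r[1],3),round(r[2],1), np.median(w[lab==i][:,2]).round(4))
W=np.vstack(W);C=np.vstack(C)
# ortho, 1.5mm/px : col=(0.65-y), row=(1.0-x)
im=np.zeros((600,860,3),np.uint8);o=np.argsort(W[:,2])
im[((1.0-W[o,0])/.0015).astype(int).clip(0,599),((.65-W[o,1])/.0015).astype(int).clip(0,859)]=C[o][:,::-1]
im=cv2.dilate(im,np.ones((2,2)));cv2.imwrite("pics/ortho.png",im[:,30:830])
E
```

```text
scene 92706 table z 0.0010433955220103932
 dark [ 216  162   75   58 2263] [ 0.59  -0.367] [0.308 0.182] 8.0 0.0038
 dark [140 223 216 177 766] [ 0.944 -0.032] [0.882 0.029] 90.0 -0.0013
 dark [403 277 132 123 361] [0.544 0.572] [0.19  0.467] 70.3 -0.0014
 dark [378 280  86  82 991] [0.636 0.404] [0.085 0.365] 84.7 0.0031
 dark [371 282  20  32 248] [0.654 0.277] [0.113 0.041] 26.6 0.0032
side 112021 table z -0.00044218192982035194
 dark [303 125 137 115 423] [0.916 0.269] [0.017 0.781] 0.2 0.0064
 dark [214 140  53  18 172] [0.64  0.617] [0.054 0.193] 82.3 0.0044
 dark [  175   170   432   230 12025] [ 0.633 -0.041] [0.573 1.229] 0.9 0.0015
 dark [117 179 142 221 590] [0.169 0.17 ] [0.239 0.918] 9.9 -0.0025
```

View pics/ortho.png

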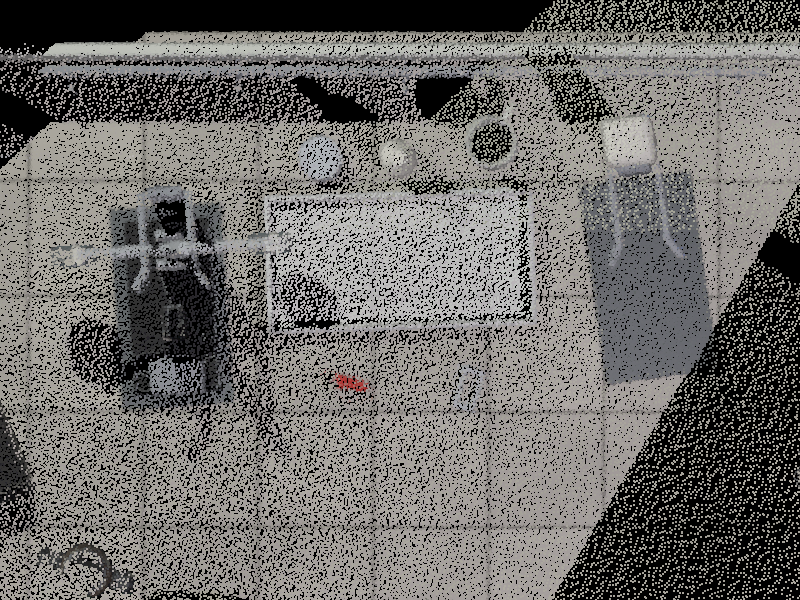

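```bash
python3 - <<'E'
from h import *
def rect(q):
    r=cv2.minAreaRect(q.astype(np.float32));b=cv2.boxPoints(r); 
    e=b[1]-b[0];f=b[2]-b[1]
    l=e if np.hypot(*e)>np.hypot(*f) else f
    return np.round(r[0],4),np.round(r[1],4),round(np.degrees(np.arctan2(l[1],l[0])),2)
for n in("scene","side"):
    c=np.load(f"pics/{n}0.npz");w=cloud(c);f=c["frame"].astype(int);g=f.mean(-1);x,y,z=np.moveaxis(w,-1,0)
    print(n)
    m=(x>.38)&(x<.8)&(y<-.2)&(y>-.5)&(abs(z-.003)<.015)&(g<125)
    m=cv2.morphologyEx(m.astype(np.uint8),cv2.MORPH_OPEN,np.ones((3,3)));
    q=ray(c,np.argwhere(m)[:,::-1],.004)[:,:2]; print(" gelmat",rect(q),m.sum())
    # tray
    m=(x>.48)&(x<.76)&(abs(y-.05)<.3)&(z>.018)&(z<.034)
    print(" tray rim z",np.median(z[m]),m.sum(),"bbox y",np.percentile(y[m],[1,99]),"x",np.percentile(x[m],[1,99]))
    # handle top
    m=(x>.35)&(x<.65)&(y>.25)&(y<.5)&(z>.105)&(z<.13)&(g<60)
    print(" handle",m.sum(),np.median(z[m]),rect(w[m][:,:2]) if m.sum()>5 else 0)
    # black plate top z=.014
    m=(x>.35)&(x<.8)&(y>.25)&(y<.5)&(abs(z-.014)<.01)&(g<45)
    q=ray(c,np.argwhere(m)[:,::-1],.014)[:,:2]; print(" plate",m.sum(),rect(q))
    for nm,s in(("dry",1),("gel",-1)):
        m=(x>.5)&(x<.9)&(y*s>.2)&(y*s<.5)&(z>.05)&(z<.22)&((y>.25)|(g<140))
        # posts
        for a,b in((.15,.18),(.19,.22)):
            k=m&(z>a)&(z<b);print("  post",nm,a,k.sum(),np.median(w[k],0).round(3),rect(w[k][:,:2]) if k.sum()>4 else 0)
        k=(x>.5)&(x<.9)&(y*s>.2)&(y*s<.5)&(z>.225)&(z<.25)
        np.save(f"pics/{nm}_{n}.npy",w[k])
E
grep -c . h.py
```

```text
scene
 gelmat (array([ 0.5995, -0.3656]), array([0.3251, 0.1744]), np.float32(7.83)) 2250
 tray rim z 0.023630204127485538 858 bbox y [-0.1953335   0.34627238] x [0.50834259 0.75897519]
 handle 54 0.11585012136024944 (array([0.5235, 0.3465]), array([0.0362, 0.0322]), np.float32(5.41))
 plate 9 (array([0.5296, 0.356 ]), array([0.0073, 0.0158]), np.float32(-46.63))
  post dry 0.15 532 [0.636 0.359 0.167] (array([0.6714, 0.3524]), array([0.1021, 0.2999]), np.float32(-86.22))
  post dry 0.19 466 [0.636 0.379 0.199] (array([0.6657, 0.4164]), array([0.0985, 0.1779]), np.float32(-81.34))
  post gel 0.15 102 [ 0.759 -0.337  0.164] (array([ 0.7595, -0.342 ]), array([0.0162, 0.0545]), np.float32(-70.88))
  post gel 0.19 104 [ 0.759 -0.335  0.205] (array([ 0.759 , -0.3424]), array([0.0132, 0.0526]), np.float32(-74.34))
side
 gelmat (array([ 0.5756, -0.3872]), array([0.3749, 0.2126]), np.float32(6.18)) 8240
 tray rim z 0.02221402091919951 1161 bbox y [-0.19740321  0.34487761] x [0.49493353 0.75805228]
 handle 161 0.11479451658440443 (array([0.5847, 0.3705]), array([0.1881, 0.113 ]), np.float32(47.07))
 plate 1240 (array([0.5361, 0.3391]), array([0.2561, 0.133 ]), np.float32(3.63))
  post dry 0.15 375 [0.624 0.339 0.165] (array([0.6642, 0.3591]), array([0.1043, 0.2912]), np.float32(-84.58))
  post dry 0.19 160 [0.626 0.341 0.198] (array([0.6581, 0.4143]), array([0.1012, 0.1744]), np.float32(-84.81))
  post gel 0.15 164 [ 0.747 -0.355  0.165] (array([ 0.7455, -0.3464]), array([0.0133, 0.0505]), np.float32(-72.4))
  post gel 0.19 175 [ 0.746 -0.34   0.206] (array([ 0.7467, -0.3456]), array([0.0135, 0.0496]), np.float32(-74.3))
11
```

```bash
python3 - <<'E'
from h import *
for n in("scene","side"):
    c=np.load(f"pics/{n}0.npz");w=cloud(c);f=c["frame"].astype(int);g=f.mean(-1);x,y,z=np.moveaxis(w,-1,0)
    m=(x>.38)&(x<.8)&(y<-.2)&(y>-.5)&(abs(z-.003)<.02)&(g<125)
    m=cv2.morphologyEx(m.astype(np.uint8),cv2.MORPH_OPEN,np.ones((5,5)));
    k,l,st,_=cv2.connectedComponentsWithStats(m);i=1+st[1:,4].argmax()
    ct=max(cv2.findContours((l==i).astype(np.uint8),0,1)[0],key=len)[:,0].astype(float)
    q=ray(c,ct,.004)[:,:2]
    a=np.radians(7);R=np.array([[np.cos(a),np.sin(a)],[-np.sin(a),np.cos(a)]]);b=(q@R.T)
    ed=ct[:,1]<396
    print(n,st[i]); b0=np.array([.6,-.36])@R.T; d=b-b0
    for nm,sel,ax in(("left",(d[:,1]>.06)&ed&(abs(d[:,0])<.12),1),("right",(d[:,1]<-.06)&ed&(abs(d[:,0])<.12),1),("near",(d[:,0]<-.11)&ed&(abs(d[:,1])<.06),0),("far",(d[:,0]>.11)&ed&(abs(d[:,1])<.06),0)):
        if sel.sum()<6: continue
        p=d[sel]; s=np.median(p[:,ax]);p=p[abs(p[:,ax]-s)<.015]
        fit=np.polyfit(p[:,1-ax],p[:,ax],1);print(" ",nm,len(p),"offset",fit[1].round(4),"slope",fit[0].round(3),"res",np.std(p[:,ax]-np.polyval(fit,p[:,1-ax])).round(4))
    for nm in("gel","dry"):
        P=np.load(f"pics/{nm}_{n}.npy");g0=np.array([.57,-.371] if nm=="gel" else [.52,.344]); a2=np.radians(7.5 if nm=="gel" else 4)
        R2=np.array([[np.cos(a2),np.sin(a2)],[-np.sin(a2),np.cos(a2)]])
        e=(P[:,:2]-g0)@R2.T
        for s in(1,-1):
            k=(e[:,0]>.085)&(e[:,0]<.18)&(abs(e[:,1]*s-.036)<.02)
            if k.sum()>10: print(" prong",nm,s,k.sum(),np.polyfit(e[k,0]-.13,e[k,1],1).round(4),"std",e[k,1].std().round(4))
    # tray rim edges in image of plane .026
    tr=(x>.45)&(x<.78)&(y<.33)&(y>-.2)&(z>.019)&(z<.033)
    p=w[tr]
    for nm,k,ax in(("near",(p[:,0]<.54),0),("far",p[:,0]>.7,0),("left",(p[:,1]>.2)&(p[:,1]<.29)&(p[:,0]>.55)&(p[:,0]<.69),1),("right",(p[:,1]<-.12)&(p[:,0]>.55)&(p[:,0]<.69),1)):
        if k.sum()<10: continue
        s=p[k];med=np.median(s[:,ax]);s=s[abs(s[:,ax]-med)<.012];ft=np.polyfit(s[:,1-ax]-(.05 if ax==0 else .62),s[:,ax],1);print(" tray",nm,len(s),ft.round(4))
E
```

```text
scene [ 217  163   71   55 2192]
  left 46 offset 0.0796 slope 0.023 res 0.0014
  right 38 offset -0.0864 slope 0.049 res 0.0023
  near 25 offset -0.1607 slope -0.014 res 0.0015
  far 22 offset 0.1286 slope 0.039 res 0.006
 prong gel 1 104 [0.0038 0.0404] std 0.0037
 prong gel -1 48 [ 0.0508 -0.0309] std 0.0033
 prong dry 1 160 [-0.0028  0.0388] std 0.0033
 prong dry -1 153 [-0.0844 -0.0301] std 0.006
 tray near 201 [-0.0273  0.5134]
 tray far 123 [-0.0268  0.751 ]
 tray left 83 [0.0245 0.204 ]
 tray right 84 [ 0.0324 -0.1916]
side [ 327  300  144  100 8061]
  left 83 offset 0.0767 slope 0.02 res 0.001
  right 68 offset -0.091 slope 0.015 res 0.0007
  near 33 offset -0.169 slope -0.006 res 0.0012
  far 51 offset 0.1273 slope 0.042 res 0.003
 prong gel 1 239 [-0.096   0.0344] std 0.006
 prong gel -1 245 [ 0.0983 -0.0343] std 0.006
 prong dry 1 94 [-0.036   0.0333] std 0.0044
 prong dry -1 155 [-0.0732 -0.0349] std 0.0064
 tray near 277 [-0.0218  0.5092]
 tray far 162 [-0.0222  0.7439]
 tray left 63 [0.0142 0.2033]
 tray right 115 [ 0.0298 -0.1927]
```

Emit:
send_rows(steps="1 0.033 -0.014 0 0 0 0.07; 1 0.033 -0.014 0 0 0 0.07; 1 0.033 -0.014 0 0 0 0.07; 1 0.033 -0.014 0 0 0 0.07; 1 0.033 -0.014 0 0 0 0.07")

```text
clock: 0.52
eef_pos: [0.3094, 0.408, 0.2309]
tool_rot: [-0.032, 1.0, -0.0, -0.0]
ft_force: [-0.5, 0.0, 0.6]
grip_width: 0.0855
grasp_force: 0.0
```

Emit:
send_rows(steps="1 0.033 -0.014 0 0 0 0; 1 0.033 -0.014 0 0 0 0; 1 0.033 -0.014 0 0 0 0; 1 0.033 -0.014 0 0 0 0; 1 0.033 -0.014 0 0 0 0")

```text
clock: 0.93
eef_pos: [0.4746, 0.3378, 0.2308]
tool_rot: [-0.03, 1.0, -0.0, -0.0]
ft_force: [0.7, 0.5, -0.9]
grip_width: 0.0851
grasp_force: 0.0
```

Emit:
send_rows(steps="1 0 0 0 0 0 0; 1 0 0 0 0 0 0; 1 0 0 0 0 0 0; 1 0 0 0 0 0 0; 1 0 0 0 0 0 0")

```text
clock: 1.35
eef_pos: [0.4721, 0.3397, 0.2314]
tool_rot: [-0.031, 1.0, -0.0, -0.0]
ft_force: [-0.3, 0.8, -0.1]
grip_width: 0.0857
grasp_force: 0.0
```

```bash
python3 - <<'E'
from workcell import *
import cv2,numpy as np
o=get_obs();c=camera("wrist");np.savez("pics/wrist0.npz",p=o["eef_pos"],q=o["tool_rot"],**c)
cv2.imwrite("pics/wrist0.png",c["frame"][:,:,::-1]);print(o["joint_pos"],c["T_tool_cam"].round(3),c["camera_matrix"])
E
```

```text
[6.23646229e-01 4.05473690e-01 2.37051729e-01 1.40274000e+00
 1.87098680e-04 5.62435526e-01] [[ 0.    -0.952 -0.305  0.078]
 [ 1.     0.    -0.    -0.001]
 [ 0.    -0.305  0.952 -0.142]
 [ 0.     0.     0.     1.   ]] [[323.8850867    0.         323.16116225]
 [  0.         323.8850867  201.69497203]
 [  0.           0.           1.        ]]
```

View pics/wrist0.png

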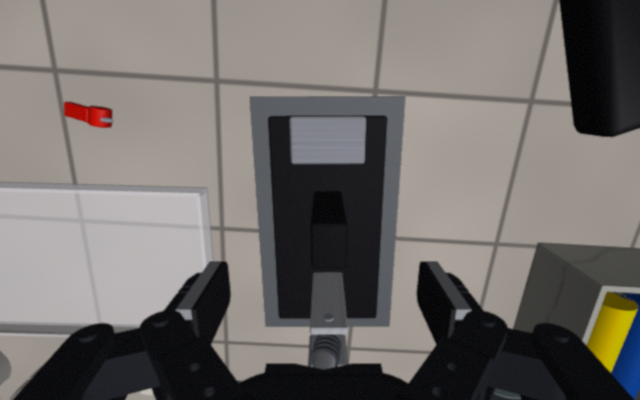

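```bash
cat >> h.py <<'E'
from scipy.spatial.transform import Rotation as Rot
def wfix(d):
    c=dict(d);T=np.eye(4);T[:3,:3]=Rot.from_quat(c["q"]).as_matrix();T[:3,3]=c["p"]
    c["extrinsics"]=np.linalg.inv(T@c["T_tool_cam"]);return c
def rect(q):
    r=cv2.minAreaRect(q.astype(np.float32));b=cv2.boxPoints(r);e=b[1]-b[0];f=b[2]-b[1]
    l=e if np.hypot(*e)>np.hypot(*f) else f
    return np.round(r[0],4),np.round(r[1],4),round(float(np.arctan(l[1]/l[0])),4)
E
python3 - <<'E'
from h import *
c=wfix(np.load("pics/wrist0.npz"));w=cloud(c);f=c["frame"].astype(int);g=f.mean(-1);v,u=np.mgrid[:400,:640];z=w[...,2]
box=(u>240)&(u<410)&(v>90)&(v<330)
m=box&(z<.008)&(g<125)|box&(g<60)&(v<300)
q=ray(c,np.argwhere(box&(g<130)&(v<328))[:,::-1],.004)[:,:2];print("mat",rect(q))
m=(v>100)&(v<175)&(u>280)&(u<375)&(g>100)&(abs(z-.028)<.012);print("ballast z",np.median(z[m]),rect(ray(c,np.argwhere(m)[:,::-1],np.median(z[m]))[:,:2]))
m=(u>300)&(u<360)&(v>180)&(v<285)&(z>.105)&(z<.13)&(g<60);zt=np.median(z[m]);print("handle",zt,rect(ray(c,np.argwhere(m)[:,::-1],zt)[:,:2]),m.sum())
m=(u>262)&(u<392)&(v>100)&(v<310)&(g<45)&(z<.03);print("plate",np.median(z[m]),rect(ray(c,np.argwhere(m)[:,::-1],.014)[:,:2]))
for y in(120,200,300):print(g[y,240:410:8].astype(int))
E
```

```text
mat (array([0.5405, 0.3453]), array([0.3061, 0.2078]), 0.0948)
ballast z 0.027465172729517588 (array([0.4365, 0.3415]), array([0.0471, 0.0782]), -1.5094)
handle 0.11836158118753057 (array([0.5134, 0.3466]), array([0.0484, 0.0313]), 0.0499) 1836
plate 0.01356883772540713 (array([0.5343, 0.3473]), array([0.244 , 0.1274]), 0.0655)
[154 152  93  94  27  25  35 135 134 134 134 132 132 133 131 132  32  30
  31 100 100 161]
[153 150 131  92  52  23  22  24  24  22   9  10   8  27  27  31  29  29
  95  98 159 158]
[151 151 151 102  92  22  22  22  22  72  77  77  78  69  23  24  22  39
  92 149 156 156]
```

Emit:
send_rows(steps="1 0.022 0.003 0 0 0 0; 1 0.022 0.0035 0 0 0 0; 1 0 0 -0.03 0 0 0; 1 0 0 -0.03 0 0 0; 1 0 0 -0.03 0 0 0")

```text
clock: 1.82
eef_pos: [0.5174, 0.3466, 0.1411]
tool_rot: [-0.03, 1.0, 0.001, 0.001]
ft_force: [-0.1, 0.0, 0.1]
grip_width: 0.0855
grasp_force: 0.0
```

Emit:
send_rows(steps="1 0 0 -0.03 0 0 0; 1 0 0 -0.02 0 0 0; 1 0 0 -0.013 0 0 0; 1 0 0 0 0 0 0; 1 0 0 0 0 0 0")

```text
clock: 2.23
eef_pos: [0.5163, 0.3458, 0.078]
tool_rot: [-0.03, 1.0, -0.0, -0.001]
ft_force: [-0.3, 0.3, -0.5]
grip_width: 0.0855
grasp_force: 0.0
```

```bash
python3 - <<'E'
from workcell import *
import cv2,numpy as np
o=get_obs();print(o["clock"],o["eef_pos"],o["ft_force"])
for n in("scene","side"):
    c=camera(n);np.savez(f"pics/{n}1.npz",**c);cv2.imwrite(f"pics/{n}1.png",cv2.resize(c["frame"][180:380,320:560,::-1] if n=="scene" else c["frame"][90:230,180:340,::-1],None,fx=3,fy=3))
E
```

```text
2.2333 [0.51627173 0.34582314 0.07795827] [-0.29770489  0.28414954 -0.47629375]
```

View pics/scene1.png

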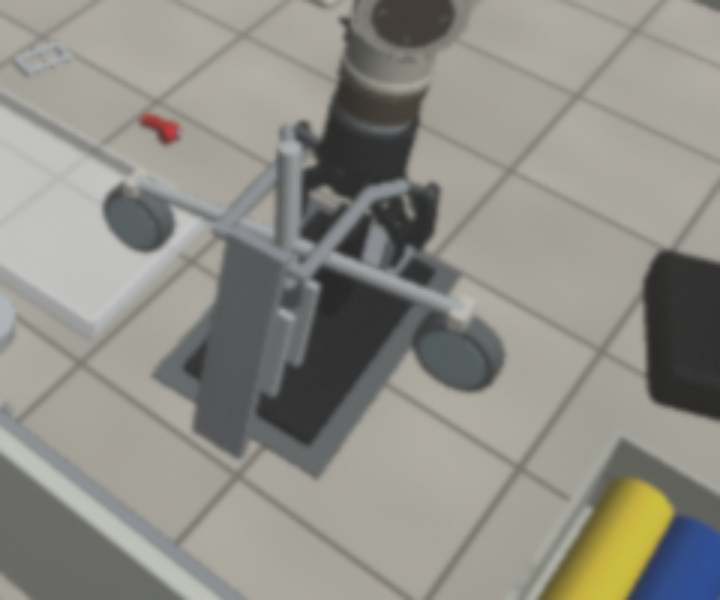

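View pics/side1.png

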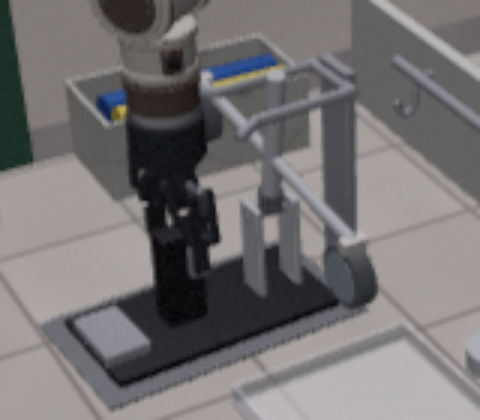

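```bash
cat > meas.py <<'E'
from h import *
import json,os,sys
H=.026  # pivot above TCP (stand z), L ahead
L=.11
def pose(o):
    R=Rot.from_quat(o["tool_rot"]).as_matrix(); y=R[:,1]; y=y if y[1]>0 else -y
    z=-R[:,2]; x=np.cross(y,z); psi=np.arctan2(x[1],x[0]); phi=np.arctan2(y[2],np.hypot(y[0],y[1]))
    piv=o["eef_pos"]+H*z+L*x
    return x,y,z,psi,phi,piv
def theta(c,x,piv,ret=False):
    hx=np.array([x[0],x[1],0])/np.hypot(x[0],x[1]);hy=np.array([-hx[1],hx[0],0])
    w=cloud(c)-piv;a,b,z=w@hx,w@hy,w[...,2];g=c["frame"].astype(int).mean(-1)
    pts=[];n=[]
    for s in(1,-1):
        m=(abs(a)<.035)&(abs(b*s-.15)<.055)&(z>-.07)&(z<.13)&(g<112)
        m=cv2.morphologyEx(m.astype(np.uint8),cv2.MORPH_OPEN,np.ones((3,3)))
        k,l,st,ce=cv2.connectedComponentsWithStats(m)
        if k<2: return None,[0]
        i=1+st[1:,4].argmax();n.append(int(st[i,4]))
        ct=cv2.findContours((l==i).astype(np.uint8),0,1)[0];ct=max(ct,key=len)
        mo=cv2.moments(cv2.convexHull(ct));uv=np.array([mo["m10"],mo["m01"]])/mo["m00"]
        # ray onto mast plane
        K,T=c["camera_matrix"],c["extrinsics"];d=T[:3,:3].T@np.r_[(uv-K[:2,2])/K[0,0],1];o=-T[:3,:3].T@T[:3,3]
        p=o+d*((piv-o)@hx)/(d@hx)-piv;pts.append([p@hy,p[2]])
    d=np.array(pts[0])-pts[1]
    return float(np.arctan2(d[1],d[0])),n+np.round(pts,3).ravel().tolist()+[round(float(np.hypot(*d)),3)]
E
python3 - <<'E'
from meas import *
piv=np.array([.5164+.11,.3463+.0066,.104]);x=np.array([np.cos(.061),np.sin(.061),0])
for n in("scene","side"):
    c=np.load(f"pics/{n}1.npz");print(n,theta(c,x,piv));f=c["frame"]
    if n=="scene":print(f[253,360:374:4].tolist(),f[298,466:480:4].tolist())
E
```

```text
scene (0.15876136684391584, [574, 341, 0.144, 0.049, -0.151, 0.002, 0.299])
[[88, 96, 96], [88, 95, 97], [89, 97, 97], [80, 83, 83]] [[85, 93, 94], [84, 92, 93], [85, 93, 94], [89, 97, 98]]
side (0.16795142269750232, [74, 312, 0.123, 0.049, -0.151, 0.003, 0.278])
```

Emit:
send_rows(steps="-1 0 0 0 0 0 0; -1 0 0 0 0 0 0; -1 0 0 0 0 0 0; -1 0 0 0 0 0 0; -1 0 0 0 0 0 0")

```text
clock: 2.75
eef_pos: [0.5178, 0.3464, 0.0793]
tool_rot: [-0.03, 1.0, 0.001, 0.001]
ft_force: [-0.2, 3.6, 0.0]
grip_width: 0.0314
grasp_force: 61.4
```

Emit:
send_rows(steps="-1 0 0 0 0 0 0; -1 0 0 0 0 0 0; -1 0 0 0 0 0 0; -1 0 0 0 0 0 0; -1 0 0 0 0 0 0")

```text
clock: 3.17
eef_pos: [0.5178, 0.3465, 0.0792]
tool_rot: [-0.03, 1.0, 0.001, 0.001]
ft_force: [-0.8, 3.7, 5.2]
grip_width: 0.0313
grasp_force: 61.7
```

Emit:
send_rows(steps="-1 0 0 0.003 0 0 0; -1 0 0 0.005 0 0 0; -1 0 0 0.006 0 0 0; -1 0 0 0.005 0 0 0; -1 0 0 0.003 0 0 0")

```text
clock: 3.58
eef_pos: [0.5171, 0.3449, 0.1]
tool_rot: [-0.029, 1.0, -0.001, -0.001]
ft_force: [0.2, -0.6, -7.5]
grip_width: 0.0312
grasp_force: 60.3
```

```bash
cat > look.py <<'E'
from workcell import *
from meas import *
def look(n=1,name="scene"):
    for i in range(n):
        o=get_obs();c=camera(name);x,y,z,psi,phi,piv=pose(o);t,info=theta(c,x,piv)
        r=dict(t=o["clock"],th=t,phi=phi,psi=psi,piv=piv.tolist(),tcp=o["eef_pos"].tolist(),
               pitch=float(np.arcsin(-x[2])),yl=float(-np.sin(psi)*piv[0]+np.cos(psi)*piv[1]),info=info)
        open("log.jsonl","a").write(json.dumps(r)+"\n")
        print({k:np.round(v,4).tolist() for k,v in r.items() if v is not None})
    return o,c
E
python3 - <<'E'
from look import *
o,c=look(2);print(o["ft_force"],o["ft_torque"])
E
```

```text
{'t': 3.5833, 'th': 0.0314, 'phi': -0.0011, 'psi': 0.0588, 'piv': [0.627, 0.3514, 0.1259], 'tcp': [0.5171, 0.3449, 0.1], 'pitch': 0.0011, 'yl': 0.314, 'info': [572.0, 363.0, 0.149, 0.03, -0.15, 0.021, 0.299]}
{'t': 3.6333, 'th': 0.0254, 'phi': -0.0, 'psi': 0.0589, 'piv': [0.6275, 0.3519, 0.127], 'tcp': [0.5177, 0.3454, 0.101], 'pitch': -0.0004, 'yl': 0.3143, 'info': [573.0, 372.0, 0.149, 0.03, -0.151, 0.022, 0.3]}
[ 0.74872842  0.63875624 -8.38511784] [-0.00581864 -0.07187304 -0.02261638]
```

```bash
cat > ctl.py <<'E'
from look import *
from scipy.optimize import least_squares,lsq_linear
DT=1/12
def mj(s): s=np.clip(s,0,1);return s**3*(10-15*s+6*s*s)
S=json.load(open("cmd.json")) if os.path.exists("cmd.json") else dict(row=0,seg=[],base=[.5170+L*np.cos(.0592),.3455+L*np.sin(.0592),.100+H,.0592],
   tcp=[.517,.3455,.100],phi=0.,psi=.0592,wp=[[3.5833,0.,0.]],par=[4.74,0.],rv=None)
def target(r): # x,y,z,psi of pivot
    p=np.array(S["base"],float)
    for k,st,du,de in S["seg"]: p["xyzp".index(k)]+=de*mj((r-st)/du)
    return p
def sim(wp,t0,th,om,par,ts):
    """wp: t,phi,lateral pos. piecewise linear; returns theta at ts, final state"""
    p1,b=par;p2,p3,cd=18.07,2.29,.35
    w=np.array(wp);t1=ts[-1];n=max(1,int(np.ceil((t1-t0)*240)));g=np.linspace(t0,t1,n+1)
    ph=np.interp(g,w[:,0],w[:,1]);s=np.interp(g,w[:,0],w[:,2]);d=(t1-t0)/n
    v=np.gradient(s,d);v=np.convolve(np.pad(v,3,mode="edge"),np.ones(7)/7,"valid");dv=np.diff(v)
    dph=np.diff(ph)/d
    T=np.empty(n+1);T[0]=th
    for i in range(n):
        om+=d*(p1*th+p2*(ph[i]+ph[i+1])/2+b-cd*(om-dph[i]))+p3*dv[i]; th+=d*om; T[i+1]=th
    return np.interp(ts,g,T),om
def step(ncall=1,npic=1,win=2.0,N=15):
    look(npic)
    lg=[json.loads(l) for l in open("log.jsonl")];lg=[r for r in lg if r["th"] is not None]
    lg=[r for r in lg if r["t"]>=max(S["wp"][0][0],S.get("tmin",0),lg[-1]["t"]-win)]
    ts=np.array([r["t"] for r in lg]);th=np.array([r["th"] for r in lg]);now=ts[-1]+.05
    wp=S["wp"]+[[now,S["phi"],S["wp"][-1][2]]]
    p0=np.array(S["par"])
    f=lambda q:np.r_[(sim(wp,ts[0],q[0],q[1],q[2:],ts)[0]-th)/.003,(q[1])/.5,(q[2]-4.74)/1.2,q[3]/.4] if len(ts)>1 else q
    q=least_squares(f,np.r_[th[0],0.,p0]).x;par=q[2:]
    pr=sim(wp,ts[0],q[0],q[1],par,np.r_[ts,now]);res=pr[0][:-1]-th;t_,o_=pr[0][-1],pr[1]
    # horizon: rows with camera pauses
    def build(dphi):
        t=now;ph=S["phi"];lat=wp[-1][2];out=[list(wp[-1])];re=[];a=target(S["row"])
        for i in range(len(dphi)):
            if i and i%(5*ncall)==0: t+=.05*npic;out.append([t,ph,lat])
            b_=target(S["row"]+i+1);ps=(a[3]+b_[3])/2
            lat+=(b_[:2]-a[:2])@[-np.sin(ps),np.cos(ps)];a=b_;ph+=dphi[i];t+=DT;out.append([t,ph,lat]);re.append(t)
        return out,np.array(re)
    def run(d):
        o,re=build(d);T,om=sim(o,now,t_,o_,par,re);return np.r_[T*2,5*(T[-1]+om/np.sqrt(par[0])),]
    z=np.zeros(N);f0=run(z);G=np.array([(run(e*.01)-f0)/.01 for e in np.eye(N)]).T
    cum=np.tril(np.ones((N,N)))
    A=np.vstack([G,np.eye(N)*.8,cum*.5,(np.eye(N)-np.eye(N,k=-1))*.8]);B=-np.r_[f0,z,np.full(N,S["phi"])*.5,z]
    d=np.round(lsq_linear(A,B,(-.09,.09)).x,3)
    o,re=build(d);T,_=sim(o,now,t_,o_,par,re)
    print("fit res",res.round(4)[-6:],"par",par.round(2),"state",round(t_,4),round(o_,4),"phi",round(S["phi"],3));print("pred",T[:5*ncall+5].round(3),"phi",(S["phi"]+np.cumsum(d))[:10].round(3))
    phi=S["phi"];tcp=np.array(S["tcp"]);psi=S["psi"]
    for i in range(5*ncall):
        p=target(S["row"]+i+1);phi+=d[i];dpsi=round(p[3]-psi,3);psi2=psi+dpsi
        hx=np.array([np.cos(psi2),np.sin(psi2),0]);hy=np.array([-hx[1],hx[0],0])
        q_=np.r_[p[:3]]-L*hx+H*np.sin(phi)*hy-[0,0,H*np.cos(phi)]
        s=np.round(q_-tcp,4);tcp=tcp+s
        tv=Rot.from_euler("z",psi2)*Rot.from_euler("x",phi)*(Rot.from_euler("z",psi)*Rot.from_euler("x",phi-d[i])).inv()
        r=tv.as_rotvec();psi=psi2
        sep="; " if (i+1)%5 else "\n"
        print("-1",*["%.4g"%v for v in s+0.],*["%.3f"%v for v in r+0.],end=sep)
    S.update(row=S["row"]+5*ncall,tcp=tcp.tolist(),phi=phi,psi=psi,par=par.tolist());S["wp"]=wp+o[1:5*ncall+1]
    json.dump(S,open("cmd.json","w"));print("target",target(S["row"]).round(3),"row",S["row"])
def go(*segs,delay=0):
    S["seg"]+= [[k,S["row"]+st,du,de] for k,st,du,de in segs]
E
python3 - <<'E'
from ctl import *
step()
E
```

```text
{'t': 3.6833, 'th': 0.0228, 'phi': 0.0002, 'psi': 0.0589, 'piv': [0.6276, 0.352, 0.1269], 'tcp': [0.5178, 0.3455, 0.1008], 'pitch': -0.0008, 'yl': 0.3144, 'info': [570.0, 372.0, 0.149, 0.03, -0.151, 0.023, 0.3]}
fit res [-0.0005  0.001  -0.0005] par [4.74 0.02] state 0.0187 -0.07 phi 0.0
pred [ 0.013  0.009  0.005  0.002  0.    -0.     0.001  0.002  0.003  0.005] phi [-0.001  0.002  0.005  0.007  0.007  0.005  0.003  0.001  0.     0.   ]
-1 0 0 0 -0.001 -0.000 0.000; -1 0 0.0001 0 0.003 0.000 0.000; -1 0 0 0 0.003 0.000 0.000; -1 0 0.0001 0 0.002 0.000 -0.000; -1 0 0 0 0.000 0.000 0.000
target [0.627 0.352 0.126 0.059] row 5
```

Emit:
send_rows(steps="-1 0 0 0 -0.001 0 0; -1 0 0.0001 0 0.003 0 0; -1 0 0 0 0.003 0 0; -1 0 0.0001 0 0.002 0 0; -1 0 0 0 0 0 0")

```text
clock: 4.15
eef_pos: [0.5173, 0.3455, 0.1002]
tool_rot: [-0.03, 1.0, 0.003, -0.0]
ft_force: [-0.4, -0.6, -9.1]
grip_width: 0.0314
grasp_force: 60.3
```

```bash
python3 -c "
from ctl import *
step()"
```

```text
{'t': 4.15, 'th': 0.0229, 'phi': 0.0069, 'psi': 0.0591, 'piv': [0.6271, 0.3519, 0.1262], 'tcp': [0.5173, 0.3455, 0.1002], 'pitch': -0.0002, 'yl': 0.3142, 'info': [576.0, 364.0, 0.149, 0.03, -0.152, 0.023, 0.3]}
fit res [-0.0008  0.0009 -0.0001 -0.0001] par [4.77 0.15] state 0.027 0.0922 phi 0.007
pred [0.034 0.036 0.031 0.024 0.015 0.006 0.003 0.002 0.003 0.004] phi [-0.053 -0.072 -0.055 -0.026 -0.002  0.009  0.01   0.006 -0.    -0.005]
-1 0.0001 -0.0016 0 -0.060 -0.004 -0.000; -1 0 -0.0005 0.0001 -0.019 -0.001 0.000; -1 0 0.0005 -0.0001 0.017 0.001 0.000; -1 -0.0001 0.0007 0 0.029 0.002 0.000; -1 0 0.0006 0 0.024 0.001 -0.000
target [0.627 0.352 0.126 0.059] row 10
```

Emit:
send_rows(steps="-1 0.0001 -0.0016 0 -0.060 -0.004 0; -1 0 -0.0005 0.0001 -0.019 -0.001 0; -1 0 0.0005 -0.0001 0.017 0.001 0; -1 -0.0001 0.0007 0 0.029 0.002 0; -1 0 0.0006 0 0.024 0.001 0")

```text
clock: 4.62
eef_pos: [0.5173, 0.3455, 0.1001]
tool_rot: [-0.03, 1.0, 0.0, 0.0]
ft_force: [0.1, 0.4, -9.3]
grip_width: 0.0316
grasp_force: 61.7
```

```bash
python3 -c "
from ctl import *
step()"
```

```text
{'t': 4.6167, 'th': -0.0137, 'phi': 0.0008, 'psi': 0.0594, 'piv': [0.6271, 0.352, 0.1262], 'tcp': [0.5173, 0.3455, 0.1001], 'pitch': -0.0009, 'yl': 0.3141, 'info': [565.0, 373.0, 0.15, 0.024, -0.15, 0.028, 0.3]}
fit res [-0.002   0.0012  0.0014 -0.0008  0.0002] par [4.75 0.04] state -0.0231 -0.192 phi -0.002
pred [-0.037 -0.042 -0.038 -0.029 -0.019 -0.006 -0.001  0.001  0.001  0.001] phi [ 0.068  0.088  0.064  0.025 -0.007 -0.021 -0.023 -0.019 -0.012 -0.006]
-1 -0.0001 0.0019 0.0001 0.070 0.004 0.000; -1 0 0.0005 0 0.020 0.001 0.000; -1 0 -0.0006 0 -0.024 -0.001 0.000; -1 0.0001 -0.0011 -0.0001 -0.039 -0.002 0.000; -1 0 -0.0008 0 -0.032 -0.002 0.000
target [0.627 0.352 0.126 0.059] row 15
```

Emit:
send_rows(steps="-1 -0.0001 0.0019 0.0001 0.070 0.004 0; -1 0 0.0005 0 0.020 0.001 0; -1 0 -0.0006 0 -0.024 -0.001 0; -1 0.0001 -0.0011 -0.0001 -0.039 -0.002 0; -1 0 -0.0008 0 -0.032 -0.002 0")

```text
clock: 5.08
eef_pos: [0.5177, 0.3446, 0.1008]
tool_rot: [-0.029, 1.0, -0.005, 0.001]
ft_force: [-0.1, 0.2, -8.7]
grip_width: 0.0312
grasp_force: 62.7
```

```bash
python3 -c "
from ctl import *
step()"
```

```text
{'t': 5.0833, 'th': -0.0433, 'phi': -0.0102, 'psi': 0.058, 'piv': [0.6274, 0.3512, 0.1269], 'tcp': [0.5177, 0.3446, 0.1008], 'pitch': -0.0011, 'yl': 0.3142, 'info': [566.0, 368.0, 0.151, 0.019, -0.149, 0.032, 0.3]}
fit res [-0.0027  0.0012  0.0019  0.0012 -0.0023  0.0006] par [ 5.58 -0.02] state -0.0413 0.0182 phi -0.007
pred [-0.04  -0.035 -0.027 -0.018 -0.01  -0.002  0.     0.    -0.    -0.002] phi [ 0.035  0.044  0.028  0.005 -0.012 -0.017 -0.015 -0.01  -0.005 -0.001]
-1 -0.0001 0.0011 0 0.042 0.002 -0.000; -1 0 0.0002 0 0.009 0.001 0.000; -1 0.0001 -0.0004 0 -0.016 -0.001 -0.000; -1 0 -0.0006 0 -0.023 -0.001 0.000; -1 0 -0.0004 0 -0.017 -0.001 -0.000
target [0.627 0.352 0.126 0.059] row 20
```

Emit:
send_rows(steps="-1 -0.0001 0.0011 0 0.042 0.002 0; -1 0 0.0002 0 0.009 0.001 0; -1 0.0001 -0.0004 0 -0.016 -0.001 0; -1 0 -0.0006 0 -0.023 -0.001 0; -1 0 -0.0004 0 -0.017 -0.001 0")

```text
clock: 5.55
eef_pos: [0.5174, 0.3453, 0.1005]
tool_rot: [-0.03, 1.0, -0.007, 0.0]
ft_force: [0.0, 0.2, -7.2]
grip_width: 0.0317
grasp_force: 62.7
```

```bash
python3 -c "
from ctl import *
step(win=2.5)"
```

```text
{'t': 5.55, 'th': -0.0162, 'phi': -0.0143, 'psi': 0.0591, 'piv': [0.6272, 0.3521, 0.1265], 'tcp': [0.5174, 0.3453, 0.1005], 'pitch': -0.0004, 'yl': 0.3145, 'info': [574.0, 369.0, 0.15, 0.023, -0.15, 0.028, 0.299]}
fit res [ 0.0012  0.0019  0.0013 -0.0019 -0.      0.0002] par [ 5.82 -0.02] state -0.0131 0.0497 phi -0.012
pred [-0.01  -0.007 -0.005 -0.003 -0.002 -0.001 -0.001 -0.002 -0.003 -0.004] phi [-0.002  0.002  0.001 -0.001 -0.003 -0.003 -0.002 -0.001  0.     0.001]
-1 0 0.0002 0 0.010 0.001 0.000; -1 0 0.0002 0 0.004 0.000 0.000; -1 0 -0.0001 0 -0.001 -0.000 0.000; -1 0 0 0 -0.002 -0.000 0.000; -1 0 -0.0001 0 -0.002 -0.000 0.000
target [0.627 0.352 0.126 0.059] row 25
```

Emit:
send_rows(steps="-1 0 0.0002 0 0.010 0.001 0; -1 0 0.0002 0 0.004 0 0; -1 0 -0.0001 0 -0.001 0 0; -1 0 0 0 -0.002 0 0; -1 0 -0.0001 0 -0.002 0 0")

```text
clock: 6.02
eef_pos: [0.5174, 0.3452, 0.1003]
tool_rot: [-0.029, 1.0, -0.002, -0.0]
ft_force: [-0.5, 0.6, -8.5]
grip_width: 0.0315
grasp_force: 62.7
```

```bash
python3 -c "
from ctl import *
go(('x',0,12,-.0998),('y',0,12,-.0059),('z',6,12,.045))
step(win=2.5)"
```

```text
{'t': 6.0167, 'th': -0.0156, 'phi': -0.0032, 'psi': 0.0588, 'piv': [0.6272, 0.3517, 0.1263], 'tcp': [0.5174, 0.3452, 0.1003], 'pitch': 0.0002, 'yl': 0.3142, 'info': [575.0, 376.0, 0.15, 0.023, -0.149, 0.028, 0.3]}
fit res [ 0.0019  0.0016 -0.0008  0.0008 -0.0027  0.0008] par [ 6.15 -0.03] state -0.0161 -0.0299 phi -0.003
pred [-0.018 -0.018 -0.015 -0.011 -0.007 -0.002 -0.     0.    -0.    -0.001] phi [ 0.024  0.032  0.023  0.009 -0.002 -0.007 -0.007 -0.005 -0.002  0.   ]
-1 -0.0005 0.0007 0 0.027 0.002 0.000; -1 -0.0031 0 0 0.008 0.000 0.000; -1 -0.0068 -0.0006 0 -0.009 -0.001 -0.000; -1 -0.0106 -0.001 0 -0.014 -0.001 0.000; -1 -0.0136 -0.0011 0 -0.011 -0.001 -0.000
target [0.592 0.35  0.126 0.059] row 30
```

Emit:
send_rows(steps="-1 -0.0005 0.0007 0 0.027 0.002 0; -1 -0.0031 0 0 0.008 0 0; -1 -0.0068 -0.0006 0 -0.009 -0.001 0; -1 -0.0106 -0.001 0 -0.014 -0.001 0; -1 -0.0136 -0.0011 0 -0.011 -0.001 0")

```text
clock: 6.48
eef_pos: [0.4822, 0.3431, 0.1004]
tool_rot: [-0.029, 1.0, -0.001, 0.001]
ft_force: [-0.2, 0.2, -7.9]
grip_width: 0.0313
grasp_force: 62.6
```

```bash
python3 -c "
from ctl import *
step(win=2.5)"
```

```text
{'t': 6.4833, 'th': -0.0102, 'phi': -0.0029, 'psi': 0.0584, 'piv': [0.592, 0.3496, 0.1265], 'tcp': [0.4822, 0.3431, 0.1004], 'pitch': -0.0011, 'yl': 0.3145, 'info': [565.0, 377.0, 0.15, 0.025, -0.151, 0.028, 0.301]}
fit res [-0.0001  0.0003  0.0004 -0.0017  0.0015 -0.0003] par [ 4.85 -0.07] state -0.0092 0.0221 phi -0.002
pred [-0.008 -0.006 -0.004 -0.003 -0.001  0.     0.001  0.001  0.001  0.001] phi [0.006 0.008 0.006 0.003 0.001 0.001 0.002 0.003 0.004 0.005]
-1 -0.0153 -0.0007 0 0.008 0.000 0.000; -1 -0.0153 -0.0008 0.0002 0.002 0.000 0.000; -1 -0.0137 -0.0009 0.0014 -0.002 -0.000 0.000; -1 -0.0106 -0.0007 0.0031 -0.003 -0.000 -0.000; -1 -0.0068 -0.0005 0.0047 -0.002 -0.000 -0.000
target [0.531 0.346 0.135 0.059] row 35
```

Emit:
send_rows(steps="-1 -0.0153 -0.0007 0 0.008 0 0; -1 -0.0153 -0.0008 0.0002 0.002 0 0; -1 -0.0137 -0.0009 0.0014 -0.002 0 0; -1 -0.0106 -0.0007 0.0031 -0.003 0 0; -1 -0.0068 -0.0005 0.0047 -0.002 0 0")

```text
clock: 6.95
eef_pos: [0.4186, 0.3394, 0.1097]
tool_rot: [-0.03, 1.0, -0.0, -0.0]
ft_force: [0.2, 0.2, -8.3]
grip_width: 0.0313
grasp_force: 62.6
```

```bash
python3 -c "
from ctl import *
go(('y',0,30,-.338),('x',16,16,.07))
step(win=2.5)"
```

```text
{'t': 6.95, 'th': 0.0033, 'phi': -0.0005, 'psi': 0.0605, 'piv': [0.5284, 0.3461, 0.1356], 'tcp': [0.4186, 0.3394, 0.1097], 'pitch': 0.0009, 'yl': 0.3135, 'info': [536.0, 381.0, 0.15, 0.026, -0.151, 0.025, 0.301]}
fit res [ 0.0001  0.0003 -0.002   0.0014  0.0006 -0.0003] par [ 5.04 -0.06] state 0.0042 0.0238 phi 0.001
pred [ 0.006  0.007  0.006  0.003  0.001  0.007  0.005  0.002 -0.001 -0.003] phi [0.002 0.009 0.019 0.028 0.035 0.037 0.036 0.033 0.031 0.03 ]
-1 -0.003 -0.0002 0.0062 0.001 0.000 -0.000; -1 -0.0005 -0.0007 0.0069 0.007 0.000 0.000; -1 0 -0.0017 0.0069 0.010 0.001 -0.000; -1 0 -0.0034 0.0062 0.009 0.001 -0.000; -1 -0.0001 -0.0053 0.0048 0.007 0.000 0.000
target [0.527 0.334 0.166 0.059] row 40
```

Emit:
send_rows(steps="-1 -0.003 -0.0002 0.0062 0.001 0 0; -1 -0.0005 -0.0007 0.0069 0.007 0 0; -1 0 -0.0017 0.0069 0.010 0.001 0; -1 0 -0.0034 0.0062 0.009 0.001 0; -1 -0.0001 -0.0053 0.0048 0.007 0 0")

```text
clock: 7.42
eef_pos: [0.4185, 0.3286, 0.142]
tool_rot: [-0.029, 0.999, 0.018, 0.001]
ft_force: [-0.6, -0.4, -7.9]
grip_width: 0.0314
grasp_force: 62.7
```

```bash
python3 -c "
from ctl import *
step(win=2.5)"
```

```text
{'t': 7.4167, 'th': -0.0002, 'phi': 0.0368, 'psi': 0.0588, 'piv': [0.5283, 0.3341, 0.1683], 'tcp': [0.4185, 0.3286, 0.142], 'pitch': -0.003, 'yl': 0.3025, 'info': [560.0, 378.0, 0.15, 0.026, -0.15, 0.026, 0.299]}
fit res [ 0.0006 -0.0022  0.0012  0.0006 -0.0002  0.0007] par [ 4.98 -0.06] state 0.0076 0.1628 phi 0.035
pred [ 0.021  0.027  0.025  0.018  0.01   0.015  0.008  0.002 -0.002 -0.004] phi [-0.016 -0.034 -0.021  0.004  0.026  0.035  0.034  0.026  0.016  0.008]
-1 0.0001 -0.0089 0.003 -0.051 -0.003 0.000; -1 0.0001 -0.0102 0.0014 -0.018 -0.001 0.000; -1 -0.0001 -0.0115 0.0002 0.013 0.001 -0.000; -1 0 -0.0133 0 0.025 0.001 -0.000; -1 0 -0.0153 0 0.022 0.001 0.000
target [0.527 0.275 0.171 0.059] row 45
```

```bash
python3 - <<'E'
import re
s=open("ctl.py").read()
s=s.replace("T,om=sim(o,now,t_,o_,par,re);return","T,om=sim(o,now,t_,o_+2.29*(o[1][2]-o[0][2])/DT,par,re);return")
s=s.replace("T,_=sim(o,now,t_,o_,par,re)","T,_=sim(o,now,t_,o_+2.29*(o[1][2]-o[0][2])/DT,par,re)")
s=s.replace("    look(npic)\n","    if npic: look(npic)\n    npic=max(npic,1)\n")
s=s.replace('    S.update(row','    json.dump(S,open("prev.json","w"))\n    S.update(row',1)
open("ctl.py","w").write(s)
import json
S=json.load(open("cmd.json"));S["row"]=40;S["wp"]=S["wp"][:-6];S["phi"]=S["wp"][-1][1]
import numpy as np
S["tcp"]=(np.array(S["tcp"])-np.array([.0001,-.0592,.0046])).tolist()
json.dump(S,open("cmd.json","w"));print(S["wp"][-1],S["tcp"])
E
python3 -c "
from ctl import *
step(npic=0,win=2.5)"
```

```text
[7.416666666666665, 0.03500000000000003, -0.011960852009660908] [0.41710000000000014, 0.3284999999999999, 0.14040000000000005]
fit res [ 0.0006 -0.0022  0.0012  0.0006 -0.0002  0.0007] par [ 4.98 -0.06] state 0.0076 0.1628 phi 0.035
pred [ 0.006  0.004  0.001 -0.003 -0.005  0.009  0.004 -0.    -0.005 -0.008] phi [0.036 0.036 0.034 0.031 0.028 0.024 0.019 0.013 0.007 0.003]
-1 0 -0.0075 0.003 0.001 0.000 -0.000; -1 0 -0.0098 0.0014 0.000 0.000 0.000; -1 0 -0.0119 0.0002 -0.002 -0.000 0.000; -1 0.0001 -0.014 0 -0.003 -0.000 0.000; -1 0 -0.0159 0 -0.003 -0.000 -0.000
target [0.527 0.275 0.171 0.059] row 45
```

Emit:
send_rows(steps="-1 0 -0.0075 0.003 0.001 0 0; -1 0 -0.0098 0.0014 0 0 0; -1 0 -0.0119 0.0002 -0.002 0 0; -1 0.0001 -0.014 0 -0.003 0 0; -1 0 -0.0159 0 -0.003 0 0")

```text
clock: 7.88
eef_pos: [0.4173, 0.2679, 0.1449]
tool_rot: [-0.03, 0.999, 0.014, -0.0]
ft_force: [0.0, -0.1, -8.5]
grip_width: 0.0312
grasp_force: 62.7
```

```bash
python3 -c "
from ctl import *
step(win=2.5)"
```

```text
{'t': 7.8833, 'th': -0.0148, 'phi': 0.0271, 'psi': 0.0593, 'piv': [0.5271, 0.2737, 0.1709], 'tcp': [0.4173, 0.2679, 0.1449], 'pitch': -0.0001, 'yl': 0.2419, 'info': [497.0, 353.0, 0.15, 0.024, -0.15, 0.029, 0.301]}
fit res [-0.0004  0.0013  0.0003 -0.0005 -0.0012  0.0026] par [ 4.35 -0.07] state 0.006 0.396 phi 0.028
pred [ 0.001 -0.003 -0.007 -0.01  -0.01   0.008  0.004 -0.001 -0.005 -0.007] phi [ 0.035  0.033  0.023  0.011  0.001 -0.004 -0.008 -0.013 -0.018 -0.021]
-1 -0.0001 -0.0173 0 0.007 0.000 0.000; -1 0 -0.0189 0 -0.002 -0.000 -0.000; -1 0.0001 -0.0203 0 -0.010 -0.001 0.000; -1 0 -0.021 0 -0.012 -0.001 0.000; -1 0 -0.0213 0 -0.010 -0.001 0.000
target [0.527 0.177 0.171 0.059] row 50
```

Emit:
send_rows(steps="-1 -0.0001 -0.0173 0 0.007 0 0; -1 0 -0.0189 0 -0.002 0 0; -1 0.0001 -0.0203 0 -0.010 -0.001 0; -1 0 -0.021 0 -0.012 -0.001 0; -1 0 -0.0213 0 -0.010 -0.001 0")

```text
clock: 8.35
eef_pos: [0.417, 0.1686, 0.1451]
tool_rot: [-0.029, 1.0, -0.0, 0.001]
ft_force: [1.1, -0.2, -8.6]
grip_width: 0.0313
grasp_force: 63.4
```

```bash
python3 -c "
from ctl import *
step(win=2.5)"
```

```text
{'t': 8.35, 'th': -0.0163, 'phi': -0.0002, 'psi': 0.0587, 'piv': [0.5267, 0.1751, 0.1712], 'tcp': [0.417, 0.1686, 0.1451], 'pitch': -0.0014, 'yl': 0.1438, 'info': [450.0, 324.0, 0.15, 0.024, -0.15, 0.029, 0.3]}
fit res [-0.      0.0003 -0.0004 -0.0013  0.002   0.0022] par [ 4.6  -0.07] state 0.0103 0.5132 phi 0.001
pred [ 0.005  0.001 -0.003 -0.006 -0.007  0.005  0.001 -0.003 -0.005 -0.006] phi [ 0.002 -0.002 -0.009 -0.017 -0.023 -0.025 -0.026 -0.027 -0.028 -0.028]
-1 0 -0.021 0 0.001 0.000 -0.000; -1 0.0002 -0.0208 0 -0.004 -0.000 0.000; -1 0.0009 -0.0201 0 -0.007 -0.000 0.000; -1 0.0023 -0.0191 0 -0.008 -0.000 -0.000; -1 0.0039 -0.0177 0 -0.006 -0.000 -0.000
target [0.534 0.079 0.171 0.059] row 55
```

Emit:
send_rows(steps="-1 0 -0.021 0 0.001 0 0; -1 0.0002 -0.0208 0 -0.004 0 0; -1 0.0009 -0.0201 0 -0.007 0 0; -1 0.0023 -0.0191 0 -0.008 0 0; -1 0.0039 -0.0177 0 -0.006 0 0")

```text
clock: 8.82
eef_pos: [0.4237, 0.0701, 0.1451]
tool_rot: [-0.029, 1.0, -0.012, 0.0]
ft_force: [-0.2, 0.0, -9.9]
grip_width: 0.0313
grasp_force: 64.5
```

```bash
python3 -c "
from ctl import *
step(win=2.5)"
```

```text
{'t': 8.8167, 'th': -0.0054, 'phi': -0.0237, 'psi': 0.0584, 'piv': [0.5335, 0.0771, 0.171], 'tcp': [0.4237, 0.0701, 0.1451], 'pitch': 0.0006, 'yl': 0.0458, 'info': [405.0, 293.0, 0.149, 0.025, -0.15, 0.027, 0.299]}
fit res [ 0.0007 -0.0014 -0.0024  0.0013  0.0031  0.001 ] par [ 4.46 -0.06] state 0.0154 0.4074 phi -0.023
pred [ 0.011  0.007  0.003 -0.    -0.001  0.002  0.001  0.     0.001  0.003] phi [-0.03  -0.033 -0.032 -0.03  -0.027 -0.022 -0.017 -0.012 -0.008 -0.004]
-1 0.0053 -0.016 0 -0.007 -0.000 0.000; -1 0.0067 -0.014 0 -0.003 -0.000 -0.000; -1 0.0076 -0.0118 0 0.001 0.000 0.000; -1 0.0081 -0.0097 0 0.002 0.000 -0.000; -1 0.0082 -0.0075 0 0.003 0.000 0.000
target [0.57  0.02  0.171 0.059] row 60
```

Emit:
send_rows(steps="-1 0.0053 -0.016 0 -0.007 0 0; -1 0.0067 -0.014 0 -0.003 0 0; -1 0.0076 -0.0118 0 0.001 0 0; -1 0.0081 -0.0097 0 0.002 0 0; -1 0.0082 -0.0075 0 0.003 0 0")

```text
clock: 9.28
eef_pos: [0.4608, 0.0117, 0.1452]
tool_rot: [-0.029, 0.999, -0.013, 0.0]
ft_force: [0.4, 0.4, -8.3]
grip_width: 0.0314
grasp_force: 64.8
```

```bash
python3 -c "
from ctl import *
step(win=2.5)"
```

```text
{'t': 9.2833, 'th': 0.0042, 'phi': -0.0269, 'psi': 0.0582, 'piv': [0.5705, 0.0188, 0.1712], 'tcp': [0.4608, 0.0117, 0.1452], 'pitch': -0.0, 'yl': -0.0144, 'info': [385.0, 278.0, 0.149, 0.026, -0.151, 0.025, 0.3]}
fit res [ 0.0011 -0.0034 -0.0004  0.0018  0.0019  0.0001] par [ 4.87 -0.04] state 0.0125 0.1634 phi -0.027
pred [0.011 0.009 0.007 0.006 0.005 0.003 0.003 0.003 0.004 0.005] phi [-0.036 -0.034 -0.024 -0.012 -0.002  0.004  0.007  0.007  0.006  0.005]
-1 0.0076 -0.0057 0 -0.009 -0.001 0.000; -1 0.0067 -0.0036 0 0.002 0.000 0.000; -1 0.0053 -0.0017 0 0.010 0.001 -0.000; -1 0.0038 -0.0005 0 0.012 0.001 0.000; -1 0.0023 0.0001 0 0.010 0.001 -0.000
target [0.596 0.008 0.171 0.059] row 65
```

Emit:
send_rows(steps="-1 0.0076 -0.0057 0 -0.009 -0.001 0; -1 0.0067 -0.0036 0 0.002 0 0; -1 0.0053 -0.0017 0 0.010 0.001 0; -1 0.0038 -0.0005 0 0.012 0.001 0; -1 0.0023 0.0001 0 0.010 0.001 0")

```text
clock: 9.75
eef_pos: [0.4872, 0.0016, 0.1452]
tool_rot: [-0.03, 1.0, -0.0, 0.0]
ft_force: [-0.1, 0.7, -8.8]
grip_width: 0.0315
grasp_force: 64.8
```

```bash
python3 -c "
from ctl import *
step(win=2.5)"
```

```text
{'t': 9.75, 'th': 0.0183, 'phi': -0.0009, 'psi': 0.0595, 'piv': [0.597, 0.0082, 0.1712], 'tcp': [0.4872, 0.0016, 0.1452], 'pitch': 0.0, 'yl': -0.0273, 'info': [385.0, 288.0, 0.148, 0.029, -0.151, 0.023, 0.299]}
fit res [ 0.0005 -0.0015 -0.0006  0.0001  0.0022 -0.0007] par [ 5.29 -0.02] state 0.0191 0.0313 phi -0.002
pred [ 0.021  0.02   0.016  0.012  0.007  0.002  0.    -0.     0.     0.001] phi [-0.026 -0.03  -0.019 -0.004  0.007  0.011  0.01   0.007  0.004  0.002]
-1 0.001 -0.0006 0 -0.024 -0.001 0.000; -1 0.0001 -0.0001 0 -0.004 -0.000 -0.000; -1 0 0.0003 0 0.011 0.001 0.000; -1 0 0.0004 0 0.015 0.001 -0.000; -1 0 0.0003 0 0.011 0.001 0.000
target [0.597 0.008 0.171 0.059] row 70
```

Emit:
send_rows(steps="-1 0.001 -0.0006 0 -0.024 -0.001 0; -1 0.0001 -0.0001 0 -0.004 0 0; -1 0 0.0003 0 0.011 0.001 0; -1 0 0.0004 0 0.015 0.001 0; -1 0 0.0003 0 0.011 0.001 0")

```text
clock: 10.22
eef_pos: [0.4874, 0.002, 0.1454]
tool_rot: [-0.03, 1.0, 0.004, -0.001]
ft_force: [-0.8, -0.5, -8.8]
grip_width: 0.031
grasp_force: 64.8
```

```bash
python3 -c "
from ctl import *
step(ncall=2,npic=2,win=2.5)"
```

```text
{'t': 10.2167, 'th': 0.0024, 'phi': 0.0082, 'psi': 0.0598, 'piv': [0.5972, 0.0084, 0.1712], 'tcp': [0.4874, 0.002, 0.1454], 'pitch': 0.0016, 'yl': -0.0273, 'info': [379.0, 288.0, 0.149, 0.026, -0.151, 0.026, 0.3]}
{'t': 10.2667, 'th': 0.0012, 'phi': 0.0083, 'psi': 0.059, 'piv': [0.5973, 0.0079, 0.1712], 'tcp': [0.4874, 0.0016, 0.1454], 'pitch': 0.0017, 'yl': -0.0273, 'info': [392.0, 296.0, 0.149, 0.026, -0.151, 0.026, 0.3]}
fit res [-0.0005 -0.0002  0.0018 -0.0017  0.001  -0.0005] par [ 4.74 -0.02] state -0.0017 -0.0444 phi 0.007
pred [-0.005 -0.006 -0.006 -0.005 -0.003 -0.003 -0.002 -0.003 -0.004 -0.005
 -0.009 -0.012 -0.015 -0.018 -0.022] phi [ 0.015  0.016  0.011  0.005  0.    -0.003 -0.004 -0.003 -0.002 -0.001]
-1 0 0.0002 0 0.008 0.000 0.000; -1 0 0 0 0.001 0.000 -0.000; -1 0 -0.0001 0 -0.005 -0.000 0.000; -1 0 -0.0002 0 -0.006 -0.000 -0.000; -1 0 -0.0001 0 -0.005 -0.000 0.000
-1 0 -0.0001 0 -0.003 -0.000 -0.000; -1 0 0 0 -0.001 -0.000 0.000; -1 0 0 0 0.001 0.000 0.000; -1 0 0 0 0.001 0.000 -0.000; -1 0 0.0001 0 0.001 0.000 0.000
target [0.597 0.008 0.171 0.059] row 80
```

Emit:
send_rows(steps="-1 0 0.0002 0 0.008 0 0; -1 0 0 0 0.001 0 0; -1 0 -0.0001 0 -0.005 0 0; -1 0 -0.0002 0 -0.006 0 0; -1 0 -0.0001 0 -0.005 0 0")

```text
clock: 10.73
eef_pos: [0.4875, 0.0016, 0.1453]
tool_rot: [-0.03, 1.0, -0.0, -0.001]
ft_force: [-0.1, 0.5, -9.3]
grip_width: 0.0312
grasp_force: 64.8
```

Emit:
send_rows(steps="-1 0 -0.0001 0 -0.003 0 0; -1 0 0 0 -0.001 0 0; -1 0 0 0 0.001 0 0; -1 0 0 0 0.001 0 0; -1 0 0.0001 0 0.001 0 0")

```text
clock: 11.15
eef_pos: [0.4876, 0.0016, 0.1453]
tool_rot: [-0.03, 1.0, -0.0, -0.001]
ft_force: [-0.0, -0.2, -8.5]
grip_width: 0.0311
grasp_force: 64.8
```

```bash
python3 -c "
from ctl import *
step(ncall=2,npic=2,win=2.5)"
```

```text
{'t': 11.15, 'th': -0.0005, 'phi': -0.0008, 'psi': 0.0593, 'piv': [0.5974, 0.0082, 0.1711], 'tcp': [0.4876, 0.0016, 0.1453], 'pitch': 0.002, 'yl': -0.0273, 'info': [387.0, 292.0, 0.149, 0.026, -0.151, 0.026, 0.3]}
{'t': 11.2, 'th': -0.0013, 'phi': -0.0008, 'psi': 0.0592, 'piv': [0.5974, 0.0081, 0.1711], 'tcp': [0.4876, 0.0016, 0.1453], 'pitch': 0.002, 'yl': -0.0272, 'info': [388.0, 283.0, 0.149, 0.026, -0.151, 0.026, 0.3]}
fit res [ 0.0018 -0.002   0.001  -0.0004 -0.0002  0.0001] par [ 4.65 -0.01] state -0.0016 -0.0109 phi -0.001
pred [-0.002 -0.003 -0.002 -0.001 -0.     0.001  0.002  0.004  0.005  0.007
  0.013  0.016  0.02   0.026  0.032] phi [0.005 0.007 0.006 0.004 0.002 0.001 0.001 0.001 0.002 0.003]
-1 0 0.0001 0 0.006 0.000 0.000; -1 0 0.0001 0 0.002 0.000 -0.000; -1 0 0 0 -0.001 -0.000 0.000; -1 0 -0.0001 0 -0.002 -0.000 -0.000; -1 0 0 0 -0.002 -0.000 -0.000
-1 0 -0.0001 0 -0.001 -0.000 0.000; -1 0 0 0 0.000 0.000 0.000; -1 0 0 0 0.000 0.000 0.000; -1 0 0.0001 0 0.001 0.000 -0.000; -1 0 0 0 0.001 0.000 0.000
target [0.597 0.008 0.171 0.059] row 90
```

Emit:
send_rows(steps="-1 0 0.0001 0 0.006 0 0; -1 0 0.0001 0 0.002 0 0; -1 0 0 0 -0.001 0 0; -1 0 -0.0001 0 -0.002 0 0; -1 0 0 0 -0.002 0 0")

```text
clock: 11.67
eef_pos: [0.4876, 0.0016, 0.1453]
tool_rot: [-0.03, 1.0, 0.001, -0.001]
ft_force: [-0.5, 0.9, -8.9]
grip_width: 0.0312
grasp_force: 64.8
```

Emit:
send_rows(steps="-1 0 -0.0001 0 -0.001 0 0; -1 0 0 0 0 0 0; -1 0 0 0 0 0 0; -1 0 0.0001 0 0.001 0 0; -1 0 0 0 0.001 0 0")

```text
clock: 12.08
eef_pos: [0.4876, 0.0017, 0.1453]
tool_rot: [-0.03, 1.0, 0.002, -0.001]
ft_force: [0.4, 0.0, -8.6]
grip_width: 0.0315
grasp_force: 64.8
```

```bash
python3 -c "
from ctl import *
step(ncall=2,npic=2,win=2.5)"
```

```text
{'t': 12.0833, 'th': -0.039, 'phi': 0.0032, 'psi': 0.0593, 'piv': [0.5974, 0.0082, 0.1711], 'tcp': [0.4876, 0.0017, 0.1453], 'pitch': 0.0018, 'yl': -0.0273, 'info': [382.0, 291.0, 0.15, 0.02, -0.15, 0.031, 0.3]}
{'t': 12.1333, 'th': -0.0408, 'phi': 0.0032, 'psi': 0.0592, 'piv': [0.5974, 0.0081, 0.1711], 'tcp': [0.4876, 0.0017, 0.1453], 'pitch': 0.0018, 'yl': -0.0273, 'info': [388.0, 284.0, 0.15, 0.019, -0.149, 0.031, 0.299]}
fit res [ 0.0033  0.002  -0.002  -0.0024  0.0016 -0.0009] par [ 5.55 -0.04] state -0.0465 -0.0995 phi 0.003
pred [-0.053 -0.052 -0.043 -0.03  -0.016 -0.005  0.002  0.006  0.008  0.009
  0.011  0.012  0.014  0.018  0.022] phi [ 0.074  0.091  0.064  0.024 -0.007 -0.023 -0.025 -0.019 -0.01  -0.002]
-1 -0.0001 0.0018 0.0001 0.071 0.004 0.000; -1 0 0.0005 0 0.017 0.001 -0.000; -1 0 -0.0007 0 -0.027 -0.002 -0.000; -1 0.0001 -0.0011 -0.0001 -0.040 -0.002 -0.000; -1 0 -0.0008 0 -0.031 -0.002 -0.000
-1 0 -0.0004 0 -0.016 -0.001 0.000; -1 0 0 0 -0.002 -0.000 0.000; -1 0 0.0001 0 0.006 0.000 -0.000; -1 0 0.0002 0 0.009 0.001 0.000; -1 0 0.0002 0 0.008 0.000 -0.000
target [0.597 0.008 0.171 0.059] row 100
```

Emit:
send_rows(steps="-1 -0.0001 0.0018 0.0001 0.071 0.004 0; -1 0 0.0005 0 0.017 0.001 0; -1 0 -0.0007 0 -0.027 -0.002 0; -1 0.0001 -0.0011 -0.0001 -0.040 -0.002 0; -1 0 -0.0008 0 -0.031 -0.002 0")

```text
clock: 12.6
eef_pos: [0.4876, 0.0007, 0.1453]
tool_rot: [-0.029, 1.0, -0.005, -0.001]
ft_force: [0.6, -0.2, -8.3]
grip_width: 0.0312
grasp_force: 64.8
```

```bash
python3 -c "
from ctl import *
S['wp']=S['wp'][:-5];S['row']-=5;S['phi']=S['wp'][-1][1];S['tcp'][1]-=.0001
step(ncall=1,npic=1,win=2.5)"
```

```text
{'t': 12.6, 'th': -0.0266, 'phi': -0.0094, 'psi': 0.0578, 'piv': [0.5975, 0.0073, 0.1712], 'tcp': [0.4876, 0.0007, 0.1453], 'pitch': 0.0013, 'yl': -0.0272, 'info': [384.0, 292.0, 0.15, 0.021, -0.15, 0.029, 0.3]}
fit res [-0.0003  0.0007  0.0003  0.0007 -0.0022  0.0005] par [ 5.46 -0.06] state -0.0205 0.1048 phi -0.007
pred [-0.013 -0.007 -0.003 -0.001  0.001  0.001  0.001  0.    -0.001 -0.001] phi [-0.006 -0.007 -0.007 -0.006 -0.004 -0.001  0.001  0.003  0.004  0.004]
-1 0 0 0 0.001 0.000 0.000; -1 0 0 0 -0.001 -0.000 -0.000; -1 0 0 0 0.000 0.000 0.000; -1 0 0 0 0.001 0.000 0.000; -1 0 0.0001 0 0.002 0.000 -0.000
target [0.597 0.008 0.171 0.059] row 100
```

Emit:
send_rows(steps="-1 0 0 0 0.001 0 0; -1 0 0 0 -0.001 0 0; -1 0 0 0 0 0 0; -1 0 0 0 0.001 0 0; -1 0 0.0001 0 0.002 0 0")

```text
clock: 13.07
eef_pos: [0.4875, 0.0013, 0.1453]
tool_rot: [-0.029, 1.0, -0.002, -0.001]
ft_force: [-0.5, 0.2, -9.4]
grip_width: 0.0313
grasp_force: 64.8
```

```bash
python3 -c "
from ctl import *
step(ncall=1,npic=1,win=2.5)"
```

```text
{'t': 13.0667, 'th': -0.0054, 'phi': -0.0037, 'psi': 0.0588, 'piv': [0.5974, 0.0078, 0.1711], 'tcp': [0.4875, 0.0013, 0.1453], 'pitch': 0.0013, 'yl': -0.0273, 'info': [388.0, 290.0, 0.149, 0.025, -0.151, 0.027, 0.3]}
fit res [-0.0001  0.0001  0.0017 -0.0015 -0.0002  0.0001] par [ 4.81 -0.09] state -0.0061 -0.0196 phi -0.004
pred [-0.008 -0.008 -0.008 -0.006 -0.004 -0.002 -0.002 -0.002 -0.002 -0.003] phi [0.013 0.02  0.017 0.01  0.004 0.001 0.    0.001 0.002 0.003]
-1 0 0.0004 0 0.017 0.001 0.000; -1 0 0.0002 0 0.007 0.000 0.000; -1 0 -0.0001 0 -0.003 -0.000 0.000; -1 0 -0.0001 0 -0.007 -0.000 -0.000; -1 0 -0.0002 0 -0.006 -0.000 0.000
target [0.597 0.008 0.171 0.059] row 105
```

Emit:
send_rows(steps="-1 0 0.0004 0 0.017 0.001 0; -1 0 0.0002 0 0.007 0 0; -1 0 -0.0001 0 -0.003 0 0; -1 0 -0.0001 0 -0.007 0 0; -1 0 -0.0002 0 -0.006 0 0")

```text
clock: 13.53
eef_pos: [0.4876, 0.0016, 0.1453]
tool_rot: [-0.029, 1.0, 0.002, -0.001]
ft_force: [0.0, 0.6, -8.5]
grip_width: 0.0316
grasp_force: 64.8
```

```bash
python3 -c "
from ctl import *
step(ncall=2,npic=2,win=2.8)"
```

```text
{'t': 13.5333, 'th': 0.0095, 'phi': 0.0036, 'psi': 0.0589, 'piv': [0.5974, 0.008, 0.1711], 'tcp': [0.4876, 0.0016, 0.1453], 'pitch': 0.0018, 'yl': -0.0272, 'info': [396.0, 295.0, 0.149, 0.028, -0.151, 0.025, 0.3]}
{'t': 13.5833, 'th': 0.0116, 'phi': 0.0035, 'psi': 0.0594, 'piv': [0.5974, 0.0083, 0.1711], 'tcp': [0.4875, 0.0018, 0.1453], 'pitch': 0.0019, 'yl': -0.0272, 'info': [396.0, 291.0, 0.149, 0.028, -0.151, 0.024, 0.3]}
fit res [ 0.0008 -0.0022 -0.0004  0.0024 -0.0008  0.0001] par [ 5.56 -0.06] state 0.0148 0.0635 phi 0.004
pred [ 0.019  0.02   0.018  0.013  0.008  0.004  0.001 -0.    -0.     0.
  0.003  0.005  0.007  0.01   0.012] phi [-0.027 -0.036 -0.025 -0.008  0.006  0.013  0.015  0.013  0.01   0.007]
-1 0 -0.0008 0 -0.031 -0.002 0.000; -1 0.0001 -0.0002 0 -0.009 -0.001 0.000; -1 -0.0001 0.0003 0 0.011 0.001 0.000; -1 0 0.0004 0 0.017 0.001 0.000; -1 0 0.0004 0 0.014 0.001 0.000
-1 0 0.0001 0 0.007 0.000 0.000; -1 0 0.0001 0 0.002 0.000 0.000; -1 0 -0.0001 0 -0.002 -0.000 -0.000; -1 0 0 0 -0.003 -0.000 0.000; -1 0 -0.0001 0 -0.003 -0.000 0.000
target [0.597 0.008 0.171 0.059] row 115
```

Emit:
send_rows(steps="-1 0 -0.0008 0 -0.031 -0.002 0; -1 0.0001 -0.0002 0 -0.009 -0.001 0; -1 -0.0001 0.0003 0 0.011 0.001 0; -1 0 0.0004 0 0.017 0.001 0; -1 0 0.0004 0 0.014 0.001 0")

```text
clock: 14.05
eef_pos: [0.4876, 0.0019, 0.1453]
tool_rot: [-0.03, 1.0, 0.004, -0.001]
ft_force: [0.0, -0.7, -7.8]
grip_width: 0.0313
grasp_force: 64.8
```

Emit:
send_rows(steps="-1 0 0.0001 0 0.007 0 0; -1 0 0.0001 0 0.002 0 0; -1 0 -0.0001 0 -0.002 0 0; -1 0 0 0 -0.003 0 0; -1 0 -0.0001 0 -0.003 0 0")

```text
clock: 14.47
eef_pos: [0.4875, 0.0017, 0.1453]
tool_rot: [-0.03, 1.0, 0.003, -0.001]
ft_force: [0.0, 0.1, -8.0]
grip_width: 0.0312
grasp_force: 64.8
```

```bash
python3 -c "
from ctl import *
go(('x',1,18,-.049),('y',2,34,-.380),('p',2,30,.082))
step(ncall=1,npic=1,win=2.8)"
```

```text
{'t': 14.4667, 'th': 0.0174, 'phi': 0.0069, 'psi': 0.0591, 'piv': [0.5974, 0.0081, 0.1711], 'tcp': [0.4875, 0.0017, 0.1453], 'pitch': 0.0016, 'yl': -0.0272, 'info': [391.0, 289.0, 0.149, 0.029, -0.151, 0.023, 0.3]}
fit res [-0.0016 -0.0016  0.0013 -0.0005  0.0007 -0.0001] par [ 5.52 -0.05] state 0.0201 0.0601 phi 0.007
pred [ 0.024  0.025  0.022  0.016  0.01   0.005  0.002 -0.001 -0.004 -0.007] phi [-0.031 -0.04  -0.023  0.002  0.023  0.033  0.036  0.035  0.033  0.032]
-1 0 -0.001 0 -0.038 -0.002 0.000; -1 0 -0.0002 0 -0.009 -0.001 -0.000; -1 -0.0005 0.0003 0 0.017 0.001 0.000; -1 -0.0012 0 0 0.025 0.001 -0.000; -1 -0.0021 -0.0011 0 0.021 0.001 0.001
target [0.593 0.006 0.171 0.06 ] row 120
```

Emit:
send_rows(steps="-1 0 -0.001 0 -0.038 -0.002 0; -1 0 -0.0002 0 -0.009 -0.001 0; -1 -0.0005 0.0003 0 0.017 0.001 0; -1 -0.0012 0 0 0.025 0.001 0; -1 -0.0021 -0.0011 0 0.021 0.001 0.001")

```text
clock: 14.93
eef_pos: [0.4838, -0.0, 0.1454]
tool_rot: [-0.03, 0.999, 0.013, -0.0]
ft_force: [0.0, -1.4, -9.5]
grip_width: 0.0312
grasp_force: 64.8
```

```bash
python3 -c "
from ctl import *
step(win=2.5)"
```

```text
{'t': 14.9333, 'th': 0.0146, 'phi': 0.0255, 'psi': 0.0609, 'piv': [0.5937, 0.006, 0.1714], 'tcp': [0.4838, -0.0, 0.1454], 'pitch': 0.0002, 'yl': -0.0301, 'info': [394.0, 294.0, 0.15, 0.028, -0.151, 0.024, 0.301]}
fit res [ 0.      0.0003 -0.0012  0.0001  0.0013 -0.0002] par [ 4.89 -0.04] state 0.0144 0.0125 phi 0.023
pred [ 0.011  0.007  0.003 -0.001 -0.004  0.003 -0.    -0.005 -0.01  -0.015] phi [0.024 0.027 0.03  0.032 0.032 0.03  0.026 0.022 0.019 0.018]
-1 -0.0028 -0.0029 0 0.001 0.000 0.001; -1 -0.0037 -0.0045 0 0.003 0.000 0.001; -1 -0.0043 -0.0063 0 0.003 0.000 0.002; -1 -0.0048 -0.0082 0 0.002 0.000 0.002; -1 -0.0051 -0.0102 0 -0.000 0.000 0.003
target [ 0.573 -0.026  0.171  0.069] row 125
```

Emit:
send_rows(steps="-1 -0.0028 -0.0029 0 0.001 0 0.001; -1 -0.0037 -0.0045 0 0.003 0 0.001; -1 -0.0043 -0.0063 0 0.003 0 0.002; -1 -0.0048 -0.0082 0 0.002 0 0.002; -1 -0.0051 -0.0102 0 0 0 0.003")

```text
clock: 15.4
eef_pos: [0.4624, -0.033, 0.1453]
tool_rot: [-0.035, 0.999, 0.016, -0.001]
ft_force: [0.2, -0.5, -7.9]
grip_width: 0.0318
grasp_force: 64.8
```

```bash
python3 -c "
from ctl import *
step(win=2.5)"
```

```text
{'t': 15.4, 'th': -0.0058, 'phi': 0.0321, 'psi': 0.0698, 'piv': [0.5722, -0.0262, 0.1713], 'tcp': [0.4624, -0.033, 0.1453], 'pitch': 0.0002, 'yl': -0.066, 'info': [370.0, 279.0, 0.15, 0.025, -0.15, 0.027, 0.3]}
fit res [ 0.0004 -0.0012  0.      0.0012 -0.0004  0.0012] par [ 4.88 -0.04] state 0.0067 0.2517 phi 0.032
pred [ 0.004  0.001 -0.002 -0.005 -0.007  0.009  0.004 -0.001 -0.006 -0.01 ] phi [ 0.035  0.033  0.028  0.022  0.017  0.013  0.009  0.004 -0.001 -0.004]
-1 -0.005 -0.0121 0 0.003 0.000 0.003; -1 -0.0048 -0.0141 0 -0.002 -0.000 0.004; -1 -0.0043 -0.0158 0 -0.005 -0.000 0.004; -1 -0.0036 -0.0175 0 -0.006 -0.000 0.005; -1 -0.0028 -0.0188 0 -0.005 -0.000 0.005
target [ 0.552 -0.101  0.171  0.09 ] row 130
```

Emit:
send_rows(steps="-1 -0.005 -0.0121 0 0.003 0 0.003; -1 -0.0048 -0.0141 0 -0.002 0 0.004; -1 -0.0043 -0.0158 0 -0.005 0 0.004; -1 -0.0036 -0.0175 0 -0.006 0 0.005; -1 -0.0028 -0.0188 0 -0.005 0 0.005")

```text
clock: 15.87
eef_pos: [0.4416, -0.1115, 0.1454]
tool_rot: [-0.045, 0.999, 0.008, -0.001]
ft_force: [-0.2, -0.3, -8.2]
grip_width: 0.0314
grasp_force: 64.8
```

```bash
python3 -c "
from ctl import *
step(win=2.5)"
```

```text
{'t': 15.8667, 'th': -0.0228, 'phi': 0.017, 'psi': 0.0907, 'piv': [0.5513, -0.102, 0.1712], 'tcp': [0.4416, -0.1115, 0.1454], 'pitch': 0.0016, 'yl': -0.1515, 'info': [334.0, 256.0, 0.15, 0.023, -0.149, 0.03, 0.299]}
fit res [-0.0007  0.0006  0.0018 -0.0006 -0.0018  0.003 ] par [ 5.25 -0.05] state -0.0001 0.4214 phi 0.017
pred [-0.007 -0.011 -0.013 -0.014 -0.012  0.009  0.006  0.002 -0.001 -0.002] phi [ 0.037  0.039  0.026  0.008 -0.006 -0.012 -0.015 -0.018 -0.02  -0.021]
-1 -0.002 -0.0192 0 0.020 0.002 0.005; -1 -0.0012 -0.0206 0 0.002 0.000 0.005; -1 -0.0004 -0.0215 0 -0.013 -0.001 0.005; -1 0.0001 -0.0219 0 -0.018 -0.002 0.005; -1 0.0001 -0.0218 0 -0.014 -0.002 0.005
target [ 0.548 -0.203  0.171  0.115] row 135
```

Emit:
send_rows(steps="-1 -0.002 -0.0192 0 0.020 0.002 0.005; -1 -0.0012 -0.0206 0 0.002 0 0.005; -1 -0.0004 -0.0215 0 -0.013 -0.001 0.005; -1 0.0001 -0.0219 0 -0.018 -0.002 0.005; -1 0.0001 -0.0218 0 -0.014 -0.002 0.005")

```text
clock: 16.33
eef_pos: [0.4386, -0.217, 0.1454]
tool_rot: [-0.057, 0.998, -0.003, -0.0]
ft_force: [0.8, 0.4, -8.6]
grip_width: 0.0318
grasp_force: 64.9
```

```bash
python3 -c "
from ctl import *
step(win=2.5)"
```

```text
{'t': 16.3333, 'th': -0.0154, 'phi': -0.0067, 'psi': 0.1149, 'piv': [0.5479, -0.2042, 0.1712], 'tcp': [0.4386, -0.217, 0.1454], 'pitch': 0.0012, 'yl': -0.2656, 'info': [318.0, 219.0, 0.15, 0.025, -0.15, 0.029, 0.3]}
fit res [ 0.0002 -0.0001 -0.0019  0.0026  0.002 ] par [ 4.4  -0.05] state 0.0121 0.5339 phi -0.006
pred [ 0.009  0.006  0.002 -0.002 -0.004  0.008  0.004  0.001 -0.     0.001] phi [-0.013 -0.018 -0.02  -0.021 -0.021 -0.02  -0.02  -0.021 -0.023 -0.024]
-1 0 -0.0213 0 -0.007 -0.001 0.005; -1 0.0001 -0.0207 0 -0.005 -0.001 0.004; -1 0.0001 -0.0197 0 -0.002 -0.000 0.004; -1 0 -0.0184 0 -0.001 -0.000 0.003; -1 0.0001 -0.0171 0 0.000 0.000 0.003
target [ 0.548 -0.298  0.171  0.134] row 140
```

Emit:
send_rows(steps="-1 0 -0.0213 0 -0.007 -0.001 0.005; -1 0.0001 -0.0207 0 -0.005 -0.001 0.004; -1 0.0001 -0.0197 0 -0.002 0 0.004; -1 0 -0.0184 0 -0.001 0 0.003; -1 0.0001 -0.0171 0 0 0 0.003")

```text
clock: 16.8
eef_pos: [0.4388, -0.3139, 0.1452]
tool_rot: [-0.067, 0.998, -0.01, 0.0]
ft_force: [-0.4, -0.4, -9.2]
grip_width: 0.0315
grasp_force: 65.1
```

```bash
python3 -c "
from ctl import *
go(('z',0,14,-.045))
step(win=2.5)"
```

```text
{'t': 16.8, 'th': -0.0065, 'phi': -0.0208, 'psi': 0.1336, 'piv': [0.5478, -0.2987, 0.171], 'tcp': [0.4388, -0.3139, 0.1452], 'pitch': 0.0012, 'yl': -0.369, 'info': [301.0, 231.0, 0.15, 0.026, -0.15, 0.028, 0.3]}
fit res [ 0.0004 -0.0004 -0.0026  0.0018  0.0016  0.0014] par [ 4.25 -0.05] state 0.0126 0.3658 phi -0.021
pred [ 0.007  0.003 -0.    -0.003 -0.003  0.001 -0.    -0.001 -0.001  0.   ] phi [-0.022 -0.023 -0.024 -0.025 -0.025 -0.022 -0.018 -0.014 -0.01  -0.006]
-1 0 -0.0155 -0.0001 -0.001 -0.000 0.002; -1 0 -0.0139 -0.0009 -0.001 -0.000 0.002; -1 0.0001 -0.0119 -0.0021 -0.001 -0.000 0.001; -1 0 -0.01 -0.0034 -0.001 -0.000 0.001; -1 0 -0.0082 -0.0046 -0.000 0.000 0.001
target [ 0.548 -0.356  0.16   0.141] row 145
```

Emit:
send_rows(steps="-1 0 -0.0155 -0.0001 -0.001 0 0.002; -1 0 -0.0139 -0.0009 -0.001 0 0.002; -1 0.0001 -0.0119 -0.0021 -0.001 0 0.001; -1 0 -0.01 -0.0034 -0.001 0 0.001; -1 0 -0.0082 -0.0046 0 0 0.001")

```text
clock: 17.27
eef_pos: [0.4397, -0.3737, 0.134]
tool_rot: [-0.07, 0.997, -0.013, 0.0]
ft_force: [-0.2, 1.0, -8.1]
grip_width: 0.0313
grasp_force: 65.1
```

```bash
python3 -c "
from ctl import *
step(win=2.5)"
```

```text
{'t': 17.2667, 'th': -0.0046, 'phi': -0.0257, 'psi': 0.1408, 'piv': [0.5485, -0.3576, 0.1599], 'tcp': [0.4397, -0.3737, 0.134], 'pitch': 0.0011, 'yl': -0.431, 'info': [284.0, 190.0, 0.15, 0.027, -0.151, 0.028, 0.301]}
fit res [ 0.0008 -0.003   0.0012  0.0007  0.0006  0.0007] par [ 4.7  -0.04] state 0.0038 0.1549 phi -0.025
pred [ 0.001 -0.    -0.001 -0.001 -0.     0.    -0.001 -0.001 -0.002 -0.004] phi [-0.023 -0.02  -0.016 -0.012 -0.008 -0.004 -0.001  0.001  0.002  0.002]
-1 0 -0.0061 -0.0054 0.002 0.000 0.000; -1 0 -0.0043 -0.006 0.003 0.000 0.000; -1 0 -0.0028 -0.0059 0.004 0.001 -0.000; -1 -0.0001 -0.0015 -0.0055 0.004 0.001 -0.000; -1 0 -0.0005 -0.0046 0.004 0.001 0.000
target [ 0.548 -0.372  0.133  0.141] row 150
```

Emit:
send_rows(steps="-1 0 -0.0061 -0.0054 0.002 0 0; -1 0 -0.0043 -0.006 0.003 0 0; -1 0 -0.0028 -0.0059 0.004 0.001 0; -1 -0.0001 -0.0015 -0.0055 0.004 0.001 0; -1 0 -0.0005 -0.0046 0.004 0.001 0")

```text
clock: 17.73
eef_pos: [0.4392, -0.3873, 0.1057]
tool_rot: [-0.071, 0.997, -0.003, -0.001]
ft_force: [0.9, 0.1, -8.7]
grip_width: 0.0312
grasp_force: 65.1
```

```bash
python3 - <<'E'
from ctl import *
step(win=2.5)
o=get_obs();c=camera("side");np.savez("pics/side2.npz",**c);c=camera("scene")
cv2.imwrite("pics/scene2.png",cv2.resize(c["frame"][80:280,120:360,::-1],None,fx=3,fy=3))
S["wp"]=S["wp"]  # two extra pauses of 0.05 s before the rows
n=5
for w in S["wp"][-n:]: w[0]+=.1
S["wp"].insert(-n,[S["wp"][-n-1][0]+.1]+S["wp"][-n-1][1:]);json.dump(S,open("cmd.json","w"))
E
```

```text
{'t': 17.7333, 'th': 0.0108, 'phi': -0.0066, 'psi': 0.1413, 'piv': [0.5481, -0.3716, 0.1314], 'tcp': [0.4392, -0.3873, 0.1057], 'pitch': 0.0029, 'yl': -0.4451, 'info': [265.0, 82.0, 0.149, 0.032, -0.169, 0.029, 0.318]}
fit res [ 0.0001  0.0003 -0.0014 -0.0008  0.0026 -0.0007] par [ 4.96 -0.02] state 0.0121 0.0389 phi -0.008
pred [ 0.014  0.014  0.011  0.008  0.004 -0.001 -0.002 -0.004 -0.005 -0.005] phi [-0.023 -0.024 -0.015 -0.004  0.004  0.007  0.007  0.005  0.003  0.001]
-1 0.0001 -0.0005 -0.0034 -0.015 -0.002 0.000; -1 0 0 -0.002 -0.001 -0.000 0.000; -1 0 0.0002 -0.001 0.009 0.001 -0.000; -1 -0.0001 0.0003 -0.0001 0.011 0.002 -0.000; -1 0 0.0002 0 0.008 0.001 0.000
target [ 0.548 -0.372  0.126  0.141] row 155
```

View pics/scene2.png

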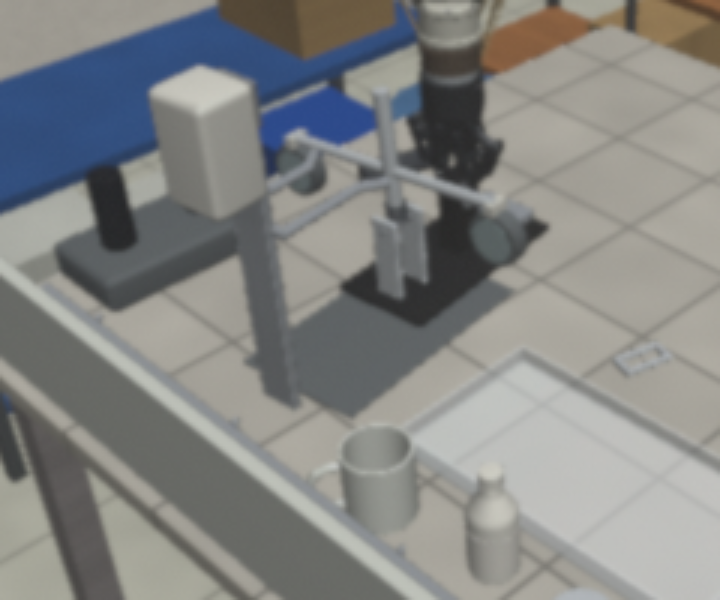

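```bash
python3 - <<'E'
from look import *
o=get_obs();x,y,z,psi,phi,piv=pose(o);print(o["clock"],piv,phi)
c=np.load("pics/side2.npz");print("side2",theta(c,x,piv));cv2.imwrite("pics/side2.png",cv2.resize(c["frame"][200:400,330:600,::-1],None,fx=2.9,fy=2.9))
c=camera("scene");print("scene",theta(c,x,piv))
E
```

```text
17.8833 [ 0.54807253 -0.37126515  0.13165133] -0.006418142131688516
side2 (-0.008498035095193047, [76, 857, 0.182, 0.013, -0.15, 0.016, 0.332])
scene (0.10213926371926019, [264, 79, 0.147, 0.036, -0.138, 0.007, 0.286])
```

View pics/side2.png

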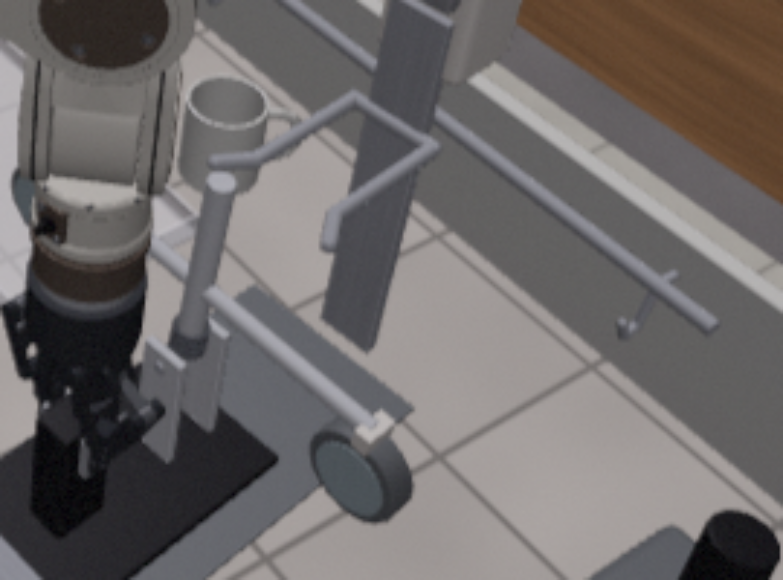

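```bash
cp prev.json cmd.json; sed -i 's/np.round(pts,3)/np.round(pts,5)/' meas.py
python3 - <<'E'
s=open("look.py").read()
s=s.replace("t,info=theta(c,x,piv)\n","t,info=theta(c,x,piv)\n        if os.path.exists('left'): t=float(np.arctan2(info[3],info[2])-json.load(open('left')))\n")
open("look.py","w").write(s)
import json,numpy as np
L=[json.loads(l) for l in open("log.jsonl")]
a=[np.arctan2(r["info"][3],r["info"][2])-r["th"] for r in L[-9:-1]];print(np.round(a,4))
aL=float(np.median(a));json.dump(aL,open("left","w"))
L[-1]["th"]=float(np.arctan2(.032,.149)-aL);n=dict(L[-1]);n["t"]=17.8833;n["th"]=float(np.arctan2(.036,.147)-aL);L.append(n);print(L[-2]["th"],n["th"])
open("log.jsonl","w").write("".join(json.dumps(r)+"\n" for r in L))
E
python3 -c "
from ctl import *
step(win=2.5)"
```

```text
[0.1742 0.1748 0.1699 0.171  0.1749 0.1805 0.1781 0.1827]
0.03667330038482389 0.06529267991226484
{'t': 17.9333, 'th': 0.0713, 'phi': -0.0073, 'psi': 0.1416, 'piv': [0.5484, -0.3714, 0.1323], 'tcp': [0.4394, -0.3871, 0.1066], 'pitch': 0.0024, 'yl': -0.4451, 'info': [274.0, 80.0, 0.1473, 0.037, -0.1376, 0.0064, 0.286]}
fit res [-0.0043 -0.0038  0.0069  0.0032 -0.003  -0.0004] par [6.72 0.03] state 0.0802 0.1947 phi -0.008
pred [ 0.094  0.099  0.088  0.068  0.045  0.014  0.001 -0.006 -0.009 -0.009] phi [-0.098 -0.165 -0.14  -0.069 -0.002  0.033  0.042  0.035  0.022  0.009]
-1 0.0004 -0.0024 -0.0032 -0.089 -0.013 0.000; -1 0.0002 -0.0017 -0.0019 -0.066 -0.009 0.000; -1 -0.0001 0.0006 -0.001 0.025 0.004 0.000; -1 -0.0002 0.0019 -0.0003 0.070 0.010 0.000; -1 -0.0003 0.0017 -0.0001 0.066 0.009 0.000
target [ 0.548 -0.372  0.126  0.141] row 155
```

Emit:
send_rows(steps="-1 0.0004 -0.0024 -0.0032 -0.089 -0.013 0; -1 0.0002 -0.0017 -0.0019 -0.066 -0.009 0; -1 -0.0001 0.0006 -0.001 0.025 0.004 0; -1 -0.0002 0.0019 -0.0003 0.070 0.010 0; -1 -0.0003 0.0017 -0.0001 0.066 0.009 0")

```text
clock: 18.4
eef_pos: [0.4397, -0.3857, 0.1014]
tool_rot: [-0.072, 0.997, 0.0, -0.001]
ft_force: [0.3, 0.4, -9.0]
grip_width: 0.0313
grasp_force: 65.5
```

```bash
python3 - <<'E'
import json
L=[json.loads(l) for l in open("log.jsonl")]
for r in L:
    if r["t"]>17.7: r["th"]-=.181-json.load(open("left"))
open("log.jsonl","w").write("".join(json.dumps(r)+"\n" for r in L));json.dump(.181,open("left","w"))
E
python3 -c "
from ctl import *
step(win=1.7)"
```

```text
{'t': 18.4, 'th': 0.0213, 'phi': 0.0009, 'psi': 0.1434, 'piv': [0.5486, -0.37, 0.1272], 'tcp': [0.4397, -0.3857, 0.1014], 'pitch': 0.0013, 'yl': -0.4446, 'info': [270.0, 78.0, 0.1492, 0.0306, -0.1361, 0.0132, 0.286]}
fit res [ 0.     -0.0004  0.0031 -0.0027 -0.0003  0.0003] par [4.36 0.14] state 0.0056 -0.315 phi -0.002
pred [-0.017 -0.03  -0.033 -0.028 -0.02  -0.009 -0.004 -0.002 -0.002 -0.004] phi [ 0.067  0.09   0.069  0.031 -0.003 -0.021 -0.027 -0.025 -0.02  -0.015]
-1 -0.0002 0.0018 0.0001 0.068 0.010 0.000; -1 -0.0001 0.0005 0 0.023 0.003 -0.000; -1 0 -0.0005 0 -0.021 -0.003 0.000; -1 0.0002 -0.001 -0.0001 -0.038 -0.005 0.000; -1 0.0001 -0.0008 0 -0.034 -0.005 0.000
target [ 0.548 -0.372  0.126  0.141] row 160
```

Emit:
send_rows(steps="-1 -0.0002 0.0018 0.0001 0.068 0.010 0; -1 -0.0001 0.0005 0 0.023 0.003 0; -1 0 -0.0005 0 -0.021 -0.003 0; -1 0.0002 -0.001 -0.0001 -0.038 -0.005 0; -1 0.0001 -0.0008 0 -0.034 -0.005 0")

```text
clock: 18.87
eef_pos: [0.4397, -0.3878, 0.1005]
tool_rot: [-0.07, 0.998, -0.004, -0.001]
ft_force: [-0.1, 0.6, -8.1]
grip_width: 0.0313
grasp_force: 65.5
```

```bash
python3 -c "
from ctl import *
step(win=2)"
```

```text
{'t': 18.8667, 'th': -0.0555, 'phi': -0.0085, 'psi': 0.1409, 'piv': [0.5486, -0.3722, 0.1262], 'tcp': [0.4397, -0.3878, 0.1005], 'pitch': 0.002, 'yl': -0.4455, 'info': [263.0, 96.0, 0.1516, 0.0191, -0.1648, 0.0403, 0.317]}
fit res [-0.0013  0.006  -0.0015  0.0003 -0.0049  0.0014] par [5.88 0.03] state -0.0559 -0.0426 phi -0.003
pred [-0.058 -0.054 -0.044 -0.03  -0.017 -0.003  0.001  0.003  0.003  0.003] phi [ 0.065  0.079  0.051  0.012 -0.017 -0.027 -0.025 -0.018 -0.01  -0.004]
-1 -0.0002 0.0017 0.0001 0.067 0.010 0.000; -1 -0.0001 0.0004 0 0.014 0.002 -0.000; -1 0.0001 -0.0008 -0.0001 -0.028 -0.004 0.000; -1 0.0002 -0.001 0 -0.039 -0.005 -0.000; -1 0.0001 -0.0007 0 -0.029 -0.004 0.000
target [ 0.548 -0.372  0.126  0.141] row 165
```

Emit:
send_rows(steps="-1 -0.0002 0.0017 0.0001 0.067 0.010 0; -1 -0.0001 0.0004 0 0.014 0.002 0; -1 0.0001 -0.0008 -0.0001 -0.028 -0.004 0; -1 0.0002 -0.001 0 -0.039 -0.005 0; -1 0.0001 -0.0007 0 -0.029 -0.004 0")

```text
clock: 19.33
eef_pos: [0.4398, -0.3883, 0.1005]
tool_rot: [-0.07, 0.997, -0.011, -0.001]
ft_force: [-1.2, 0.2, -8.1]
grip_width: 0.0315
grasp_force: 65.5
```

```bash
python3 -c "
from ctl import *
go(('x',0,20,.1208),('y',0,20,.019))
step(win=2)"
```

```text
{'t': 19.3333, 'th': -0.0354, 'phi': -0.0227, 'psi': 0.1407, 'piv': [0.5488, -0.3723, 0.1261], 'tcp': [0.4398, -0.3883, 0.1005], 'pitch': 0.003, 'yl': -0.4456, 'info': [268.0, 102.0, 0.1512, 0.0222, -0.1667, 0.0386, 0.318]}
fit res [-0.0001 -0.0015  0.0018  0.     -0.0005  0.0002] par [ 5.35 -0.04] state -0.0319 0.0552 phi -0.017
pred [-0.028 -0.024 -0.018 -0.012 -0.006 -0.001  0.     0.    -0.    -0.001] phi [ 0.014  0.023  0.015  0.002 -0.008 -0.01  -0.008 -0.005 -0.002  0.001]
-1 0 0.0008 0 0.031 0.004 -0.000; -1 0.0009 0.0004 0 0.009 0.001 0.000; -1 0.0022 0.0001 0 -0.008 -0.001 0.000; -1 0.0038 0.0003 0 -0.013 -0.002 0.000; -1 0.0055 0.0006 0 -0.010 -0.001 -0.000
target [ 0.561 -0.37   0.126  0.141] row 170
```

Residuals are small; the insertion move has started.

Emit:
send_rows(steps="-1 0 0.0008 0 0.031 0.004 0; -1 0.0009 0.0004 0 0.009 0.001 0; -1 0.0022 0.0001 0 -0.008 -0.001 0; -1 0.0038 0.0003 0 -0.013 -0.002 0; -1 0.0055 0.0006 0 -0.010 -0.001 0")

```text
clock: 19.8
eef_pos: [0.4521, -0.3857, 0.1002]
tool_rot: [-0.07, 0.998, -0.006, -0.001]
ft_force: [0.8, 1.2, -8.4]
grip_width: 0.0315
grasp_force: 65.5
```

```bash
python3 -c "
from ctl import *
step(win=2)"
```

```text
{'t': 19.8, 'th': -0.0337, 'phi': -0.0111, 'psi': 0.1406, 'piv': [0.561, -0.37, 0.1258], 'tcp': [0.4521, -0.3857, 0.1002], 'pitch': 0.0035, 'yl': -0.4449, 'info': [275.0, 100.0, 0.1508, 0.0224, -0.1637, 0.0382, 0.315]}
fit res [-0.0015  0.0014  0.0009  0.0023 -0.0042  0.0011] par [ 6.1  -0.05] state -0.0342 -0.0405 phi -0.008
pred [-0.037 -0.035 -0.029 -0.021 -0.012 -0.002  0.002  0.003  0.004  0.004] phi [ 0.044  0.059  0.042  0.016 -0.005 -0.013 -0.013 -0.009 -0.004  0.   ]
-1 0.007 0.0025 0 0.051 0.007 0.000; -1 0.0087 0.0017 0 0.015 0.002 -0.000; -1 0.01 0.0011 0 -0.017 -0.002 -0.000; -1 0.0109 0.0011 0 -0.026 -0.004 0.000; -1 0.0113 0.0012 0 -0.021 -0.003 -0.000
target [ 0.608 -0.362  0.126  0.141] row 175
```

Emit:
send_rows(steps="-1 0.007 0.0025 0 0.051 0.007 0; -1 0.0087 0.0017 0 0.015 0.002 0; -1 0.01 0.0011 0 -0.017 -0.002 0; -1 0.0109 0.0011 0 -0.026 -0.004 0; -1 0.0113 0.0012 0 -0.021 -0.003 0")

```text
clock: 20.27
eef_pos: [0.5009, -0.3775, 0.1002]
tool_rot: [-0.071, 0.997, -0.005, -0.001]
ft_force: [0.1, 0.0, -8.0]
grip_width: 0.0309
grasp_force: 65.5
```

```bash
python3 -c "
from ctl import *
step(win=2)"
```

```text
{'t': 20.2667, 'th': -0.0147, 'phi': -0.0103, 'psi': 0.1416, 'piv': [0.6099, -0.3617, 0.1259], 'tcp': [0.5009, -0.3775, 0.1002], 'pitch': 0.0028, 'yl': -0.4442, 'info': [279.0, 44.0, 0.1505, 0.0253, -0.1264, 0.0203, 0.277]}
fit res [-0.0004  0.0021 -0.0033  0.002  -0.0004] par [ 4.77 -0.12] state -0.0118 0.0584 phi -0.005
pred [-0.007 -0.004 -0.002 -0.001  0.     0.001  0.001  0.002  0.002  0.002] phi [-0.001  0.001  0.002  0.003  0.004  0.005  0.006  0.007  0.008  0.008]
-1 0.0113 0.0019 0 0.004 0.001 -0.000; -1 0.0108 0.0017 0 0.002 0.000 0.000; -1 0.0099 0.0016 0 0.001 0.000 0.000; -1 0.0087 0.0014 0 0.001 0.000 -0.000; -1 0.0072 0.0012 0 0.001 0.000 0.000
target [ 0.656 -0.355  0.126  0.141] row 180
```

Emit:
send_rows(steps="-1 0.0113 0.0019 0 0.004 0.001 0; -1 0.0108 0.0017 0 0.002 0 0; -1 0.0099 0.0016 0 0.001 0 0; -1 0.0087 0.0014 0 0.001 0 0; -1 0.0072 0.0012 0 0.001 0 0")

```text
clock: 20.73
eef_pos: [0.5489, -0.3692, 0.1003]
tool_rot: [-0.071, 0.997, 0.0, -0.001]
ft_force: [-0.3, -0.1, -8.5]
grip_width: 0.0314
grasp_force: 65.5
```

```bash
python3 -c "
from ctl import *
step(win=2)"
```

```text
{'t': 20.7333, 'th': 0.0049, 'phi': 0.0008, 'psi': 0.1427, 'piv': [0.6579, -0.3536, 0.126], 'tcp': [0.5489, -0.3692, 0.1003], 'pitch': 0.0025, 'yl': -0.4435, 'info': [285.0, 15.0, 0.1496, 0.0281, -0.1672, -0.0031, 0.318]}
fit res [ 0.0008 -0.0032  0.0023  0.0005 -0.0003] par [ 5.29 -0.1 ] state 0.0056 0.0196 phi 0.004
pred [ 0.007  0.007  0.006  0.004  0.002 -0.001 -0.002 -0.003 -0.003 -0.004] phi [-0.006 -0.008 -0.004  0.002  0.007  0.009  0.009  0.008  0.007  0.006]
-1 0.0055 0.0006 0 -0.010 -0.001 0.000; -1 0.0038 0.0005 0 -0.002 -0.000 0.000; -1 0.0022 0.0005 0 0.004 0.001 0.000; -1 0.0009 0.0003 0 0.006 0.001 0.000; -1 0.0001 0.0001 0 0.005 0.001 -0.000
target [ 0.669 -0.353  0.126  0.141] row 185
```

Emit:
send_rows(steps="-1 0.0055 0.0006 0 -0.010 -0.001 0; -1 0.0038 0.0005 0 -0.002 0 0; -1 0.0022 0.0005 0 0.004 0.001 0; -1 0.0009 0.0003 0 0.006 0.001 0; -1 0.0001 0.0001 0 0.005 0.001 0")

```text
clock: 21.2
eef_pos: [0.5602, -0.3682, 0.1003]
tool_rot: [-0.071, 0.998, 0.002, -0.002]
ft_force: [-0.2, 0.5, -9.2]
grip_width: 0.0314
grasp_force: 65.4
```

```bash
python3 - <<'E'
s=open("ctl.py").read()
s=s.replace("return np.r_[T*2,5*(T[-1]+om/np.sqrt(par[0])),]","rf=t_+(ref-t_)*np.minimum(1,np.arange(1,N+1)/12);return np.r_[(T-rf)*2,5*(T[-1]-ref+om/np.sqrt(par[0])),]")
s=s.replace("win=2.0,N=15)","win=2.0,N=15,ref=0.)")
open("ctl.py","w").write(s)
E
python3 -c "
from ctl import *
go(('x',0,12,.0014),('y',0,12,-.0099),('z',3,14,-.014))
step(win=2,ref=.05)"
```

```text
{'t': 21.2, 'th': 0.0175, 'phi': 0.005, 'psi': 0.1412, 'piv': [0.6692, -0.3529, 0.1258], 'tcp': [0.5602, -0.3682, 0.1003], 'pitch': 0.0045, 'yl': -0.4436, 'info': [298.0, 45.0, 0.1497, 0.0301, -0.1622, -0.0014, 0.314]}
fit res [ 0.0001  0.0001 -0.0016  0.0019 -0.0005] par [ 5.22 -0.07] state 0.0181 0.0267 phi 0.007
pred [0.021 0.024 0.026 0.029 0.031 0.036 0.039 0.041 0.045 0.048] phi [ 0.006  0.004  0.002  0.    -0.002 -0.004 -0.006 -0.009 -0.012 -0.014]
-1 0 -0.0001 0 -0.001 -0.000 0.000; -1 0 -0.0003 0 -0.002 -0.000 -0.000; -1 0.0001 -0.0007 0 -0.002 -0.000 0.000; -1 0.0002 -0.0012 0 -0.002 -0.000 0.000; -1 0.0002 -0.0014 -0.0003 -0.002 -0.000 0.000
target [ 0.669 -0.356  0.126  0.141] row 190
```

Emit:
send_rows(steps="-1 0 -0.0001 0 -0.001 0 0; -1 0 -0.0003 0 -0.002 0 0; -1 0.0001 -0.0007 0 -0.002 0 0; -1 0.0002 -0.0012 0 -0.002 0 0; -1 0.0002 -0.0014 -0.0003 -0.002 0 0")

```text
clock: 21.67
eef_pos: [0.5607, -0.372, 0.1002]
tool_rot: [-0.071, 0.998, -0.003, -0.003]
ft_force: [-0.1, 0.1, -8.2]
grip_width: 0.0318
grasp_force: 65.5
```

```bash
python3 -c "
from ctl import *
step(win=2,ref=.07)"
```

```text
{'t': 21.6667, 'th': 0.0475, 'phi': -0.0047, 'psi': 0.1412, 'piv': [0.6698, -0.3564, 0.1256], 'tcp': [0.5607, -0.372, 0.1002], 'pitch': 0.0055, 'yl': -0.4471, 'info': [291.0, 61.0, 0.1482, 0.0345, -0.1628, -0.0034, 0.313]}
fit res [ 0.0007 -0.0027  0.0006  0.002  -0.0005] par [ 5.82 -0.05] state 0.0528 0.1215 phi -0.002
pred [0.059 0.063 0.065 0.065 0.064 0.063 0.062 0.062 0.063 0.063] phi [-0.029 -0.042 -0.041 -0.033 -0.024 -0.017 -0.014 -0.014 -0.016 -0.019]
-1 0.0003 -0.0022 -0.0007 -0.027 -0.004 -0.000; -1 0.0003 -0.0018 -0.001 -0.013 -0.002 -0.000; -1 0.0002 -0.0013 -0.0014 0.001 0.000 0.000; -1 0.0001 -0.0009 -0.0017 0.008 0.001 -0.000; -1 0 -0.0004 -0.0019 0.009 0.001 -0.000
target [ 0.67  -0.362  0.119  0.141] row 195
```

Emit:
send_rows(steps="-1 0.0003 -0.0022 -0.0007 -0.027 -0.004 0; -1 0.0003 -0.0018 -0.001 -0.013 -0.002 0; -1 0.0002 -0.0013 -0.0014 0.001 0 0; -1 0.0001 -0.0009 -0.0017 0.008 0.001 0; -1 0 -0.0004 -0.0019 0.009 0.001 0")

```text
clock: 22.13
eef_pos: [0.5617, -0.3785, 0.0933]
tool_rot: [-0.071, 0.997, -0.013, -0.001]
ft_force: [0.4, -0.1, -9.4]
grip_width: 0.0311
grasp_force: 65.4
```

```bash
python3 -c "
from ctl import *
step(win=2,ref=.09)"
```

```text
{'t': 22.1333, 'th': 0.0606, 'phi': -0.0258, 'psi': 0.1414, 'piv': [0.6706, -0.3623, 0.1188], 'tcp': [0.5617, -0.3785, 0.0933], 'pitch': 0.0047, 'yl': -0.4532, 'info': [289.0, 90.0, 0.1483, 0.0366, -0.1616, -0.0011, 0.312]}
fit res [ 0.0002 -0.0008  0.001  -0.0004  0.0001] par [ 4.79 -0.02] state 0.0598 -0.0213 phi -0.024
pred [0.058 0.057 0.059 0.063 0.067 0.074 0.077 0.081 0.083 0.086] phi [-0.004  0.004  0.001 -0.008 -0.016 -0.02  -0.022 -0.023 -0.024 -0.025]
-1 0 0.0002 -0.0018 0.020 0.003 -0.000; -1 0 0.0001 -0.0018 0.008 0.001 0.000; -1 0 0 -0.0014 -0.003 -0.000 0.000; -1 0 -0.0003 -0.001 -0.009 -0.001 0.000; -1 0.0001 -0.0002 -0.0007 -0.008 -0.001 -0.000
target [ 0.67  -0.363  0.112  0.141] row 200
```

Emit:
send_rows(steps="-1 0 0.0002 -0.0018 0.020 0.003 0; -1 0 0.0001 -0.0018 0.008 0.001 0; -1 0 0 -0.0014 -0.003 0 0; -1 0 -0.0003 -0.001 -0.009 -0.001 0; -1 0.0001 -0.0002 -0.0007 -0.008 -0.001 0")

```text
clock: 22.6
eef_pos: [0.5616, -0.3788, 0.0861]
tool_rot: [-0.07, 0.997, -0.01, -0.002]
ft_force: [-1.2, 0.4, -8.3]
grip_width: 0.0312
grasp_force: 65.5
```

```bash
python3 -c "
from ctl import *
step(win=2,ref=.11)"
```

```text
{'t': 22.6, 'th': 0.072, 'phi': -0.0189, 'psi': 0.1409, 'piv': [0.6706, -0.3628, 0.1115], 'tcp': [0.5616, -0.3788, 0.0861], 'pitch': 0.006, 'yl': -0.4534, 'info': [287.0, 105.0, 0.1473, 0.0381, -0.1653, 0.0036, 0.315]}
fit res [-0.      0.0003 -0.001   0.0009 -0.0002] par [ 4.81 -0.01] state 0.075 0.0647 phi -0.016
pred [0.08  0.084 0.087 0.09  0.091 0.094 0.096 0.098 0.1   0.102] phi [-0.026 -0.031 -0.03  -0.027 -0.024 -0.022 -0.022 -0.024 -0.027 -0.031]
-1 0 -0.0002 -0.0002 -0.010 -0.001 0.000; -1 0 -0.0002 -0.0001 -0.005 -0.001 0.000; -1 0 0.0001 0 0.001 0.000 -0.000; -1 0 0 0 0.003 0.000 0.000; -1 0 0.0001 0 0.003 0.000 -0.000
target [ 0.67  -0.363  0.112  0.141] row 205
```

Emit:
send_rows(steps="-1 0 -0.0002 -0.0002 -0.010 -0.001 0; -1 0 -0.0002 -0.0001 -0.005 -0.001 0; -1 0 0.0001 0 0.001 0 0; -1 0 0 0 0.003 0 0; -1 0 0.0001 0 0.003 0 0")

```text
clock: 23.07
eef_pos: [0.5618, -0.3788, 0.0865]
tool_rot: [-0.071, 0.997, -0.013, -0.001]
ft_force: [0.5, -0.4, -8.3]
grip_width: 0.0312
grasp_force: 65.4
```

```bash
python3 -c "
from ctl import *
step(win=2,ref=.13)"
```

```text
{'t': 23.0667, 'th': 0.1014, 'phi': -0.0266, 'psi': 0.1414, 'piv': [0.6708, -0.3626, 0.112], 'tcp': [0.5618, -0.3788, 0.0865], 'pitch': 0.0045, 'yl': -0.4535, 'info': [288.0, 135.0, 0.1451, 0.0421, -0.1633, -0.0001, 0.311]}
fit res [ 0.0005 -0.0017  0.0003  0.0014 -0.0005] par [ 5.24 -0.02] state 0.1034 0.0511 phi -0.024
pred [0.108 0.111 0.113 0.115 0.116 0.118 0.12  0.122 0.125 0.128] phi [-0.034 -0.039 -0.038 -0.035 -0.032 -0.029 -0.028 -0.029 -0.032 -0.035]
-1 0 -0.0002 0 -0.010 -0.001 0.000; -1 0 -0.0002 0 -0.005 -0.001 0.000; -1 0 0 0 0.001 0.000 0.000; -1 0 0.0001 0 0.003 0.000 -0.000; -1 0 0.0001 0 0.003 0.000 0.000
target [ 0.67  -0.363  0.112  0.141] row 210
```

Emit:
send_rows(steps="-1 0 -0.0002 0 -0.010 -0.001 0; -1 0 -0.0002 0 -0.005 -0.001 0; -1 0 0 0 0.001 0 0; -1 0 0.0001 0 0.003 0 0; -1 0 0.0001 0 0.003 0 0")

```text
clock: 23.53
eef_pos: [0.5617, -0.379, 0.0863]
tool_rot: [-0.071, 0.997, -0.017, -0.001]
ft_force: [0.8, -0.2, -8.7]
grip_width: 0.031
grasp_force: 65.4
```

```bash
python3 -c "
from ctl import *
step(win=2,ref=.15)"
```

```text
{'t': 23.5333, 'th': 0.0609, 'phi': -0.0346, 'psi': 0.1412, 'piv': [0.6706, -0.3626, 0.1119], 'tcp': [0.5617, -0.379, 0.0863], 'pitch': 0.0039, 'yl': -0.4534, 'info': [286.0, 113.0, 0.1478, 0.0365, -0.162, 0.0031, 0.312]}
fit res [-0.0017  0.0036  0.0042 -0.0096  0.0034] par [2.55 0.12] state 0.0577 -0.1389 phi -0.032
pred [0.048 0.045 0.051 0.063 0.077 0.099 0.111 0.12  0.128 0.134] phi [ 0.037  0.063  0.047  0.014 -0.016 -0.032 -0.037 -0.037 -0.036 -0.036]
-1 -0.0002 0.0018 0 0.068 0.010 -0.000; -1 -0.0001 0.0006 0.0001 0.026 0.004 0.000; -1 0 -0.0004 -0.0001 -0.016 -0.002 0.000; -1 0.0002 -0.0008 0 -0.033 -0.005 -0.000; -1 0.0001 -0.0008 0 -0.030 -0.004 0.000
target [ 0.67  -0.363  0.112  0.141] row 215
```

```bash
cp prev.json cmd.json; python3 - <<'E'
import json
L=[json.loads(l) for l in open("log.jsonl")]
n=dict(L[-1]);n["t"]=23.4333;n["th"]=.0756;L.insert(-1,n)
open("log.jsonl","w").write("".join(json.dumps(r)+"\n" for r in L))
from ctl import *
S["tmin"]=23.43;S["par"]=[4.9,-.02]
step(win=2,ref=.09)
E
```

```text
{'t': 23.5833, 'th': 0.0562, 'phi': -0.0346, 'psi': 0.141, 'piv': [0.6706, -0.3628, 0.1119], 'tcp': [0.5617, -0.3792, 0.0863], 'pitch': 0.0039, 'yl': -0.4534, 'info': [289.0, 113.0, 0.1482, 0.0358, -0.1619, 0.0031, 0.312]}
fit res [-0.0005  0.0014 -0.0009] par [4.77 0.06] state 0.0477 -0.1564 phi -0.032
pred [0.036 0.03  0.032 0.04  0.049 0.063 0.07  0.075 0.078 0.08 ] phi [ 0.029  0.053  0.04   0.011 -0.016 -0.03  -0.035 -0.035 -0.034 -0.033]
-1 -0.0002 0.0016 0 0.060 0.009 -0.000; -1 -0.0001 0.0006 0 0.024 0.003 0.000; -1 0.0001 -0.0003 0 -0.013 -0.002 0.000; -1 0.0001 -0.0008 0 -0.029 -0.004 -0.000; -1 0.0001 -0.0007 0 -0.027 -0.004 0.000
target [ 0.67  -0.363  0.112  0.141] row 215
```

Emit:
send_rows(steps="-1 -0.0002 0.0016 0 0.060 0.009 0; -1 -0.0001 0.0006 0 0.024 0.003 0; -1 0.0001 -0.0003 0 -0.013 -0.002 0; -1 0.0001 -0.0008 0 -0.029 -0.004 0; -1 0.0001 -0.0007 0 -0.027 -0.004 0")

```text
clock: 24.05
eef_pos: [0.5618, -0.3793, 0.086]
tool_rot: [-0.07, 0.997, -0.011, -0.001]
ft_force: [1.0, -0.7, -8.8]
grip_width: 0.0315
grasp_force: 65.5
```

```bash
python3 - <<'E'
from ctl import *
step(win=2,ref=.10)
E
```

```text
{'t': 24.05, 'th': 0.0547, 'phi': -0.0224, 'psi': 0.1405, 'piv': [0.6708, -0.3633, 0.1116], 'tcp': [0.5618, -0.3793, 0.086], 'pitch': 0.0036, 'yl': -0.4536, 'info': [289.0, 106.0, 0.1488, 0.0357, -0.1608, 0.0024, 0.311]}
fit res [-0.0005  0.0014 -0.0008 -0.    ] par [4.79 0.09] state 0.0613 0.1344 phi -0.016
pred [0.072 0.079 0.083 0.084 0.084 0.085 0.086 0.089 0.092 0.096] phi [-0.044 -0.055 -0.05  -0.038 -0.027 -0.02  -0.018 -0.02  -0.025 -0.03 ]
-1 0.0001 -0.0007 0 -0.028 -0.004 -0.000; -1 0 -0.0003 0 -0.011 -0.002 0.000; -1 0 0.0001 0 0.005 0.001 0.000; -1 -0.0001 0.0003 0 0.012 0.002 0.000; -1 0 0.0003 0 0.011 0.002 -0.000
target [ 0.67  -0.363  0.112  0.141] row 220
```

Emit:
send_rows(steps="-1 0.0001 -0.0007 0 -0.028 -0.004 0; -1 0 -0.0003 0 -0.011 -0.002 0; -1 0 0.0001 0 0.005 0.001 0; -1 -0.0001 0.0003 0 0.012 0.002 0; -1 0 0.0003 0 0.011 0.002 0")

```text
clock: 24.52
eef_pos: [0.5618, -0.3789, 0.0865]
tool_rot: [-0.071, 0.997, -0.015, -0.001]
ft_force: [-0.9, 0.6, -9.1]
grip_width: 0.0312
grasp_force: 65.4
```

```bash
python3 - <<'E'
from ctl import *
step(win=2,ref=.11)
E
```

```text
{'t': 24.5167, 'th': 0.0491, 'phi': -0.0297, 'psi': 0.1412, 'piv': [0.6707, -0.3627, 0.112], 'tcp': [0.5618, -0.3789, 0.0865], 'pitch': 0.0042, 'yl': -0.4535, 'info': [286.0, 109.0, 0.1482, 0.0347, -0.1614, 0.0035, 0.311]}
fit res [-0.0026  0.0025  0.0014 -0.0017  0.0004] par [ 4.69 -0.03] state 0.0434 -0.1275 phi -0.027
pred [0.034 0.031 0.035 0.044 0.055 0.073 0.083 0.09  0.096 0.101] phi [ 0.034  0.058  0.045  0.016 -0.011 -0.026 -0.032 -0.033 -0.033 -0.033]
-1 -0.0002 0.0016 0 0.060 0.009 -0.000; -1 -0.0001 0.0006 0 0.024 0.003 0.000; -1 0 -0.0003 0 -0.013 -0.002 0.000; -1 0.0001 -0.0008 0 -0.029 -0.004 0.000; -1 0.0001 -0.0007 0 -0.027 -0.004 -0.000
target [ 0.67  -0.363  0.112  0.141] row 225
```

Emit:
send_rows(steps="-1 -0.0002 0.0016 0 0.060 0.009 0; -1 -0.0001 0.0006 0 0.024 0.003 0; -1 0 -0.0003 0 -0.013 -0.002 0; -1 0.0001 -0.0008 0 -0.029 -0.004 0; -1 0.0001 -0.0007 0 -0.027 -0.004 0")

```text
clock: 24.98
eef_pos: [0.5617, -0.3795, 0.0858]
tool_rot: [-0.07, 0.998, -0.009, -0.001]
ft_force: [0.0, -0.8, -7.5]
grip_width: 0.0316
grasp_force: 65.5
```

Emit:
send_rows(steps="-1 0 0 -0.001 0.002 0 0; -1 0 0 -0.001 0.002 0 0; -1 0 0 -0.001 0.002 0 0; -1 0 0 -0.001 0.002 0 0; -1 0 0.0003 -0.001 0.003 0.001 0")

```text
clock: 25.4
eef_pos: [0.5616, -0.3786, 0.0811]
tool_rot: [-0.07, 0.998, -0.002, -0.002]
ft_force: [0.1, 0.2, -8.5]
grip_width: 0.0316
grasp_force: 65.5
```

```bash
python3 - <<'E'
from look import *
o,_=look(1);print(o["ft_force"],o["ft_torque"])
E
```

```text
{'t': 25.4, 'th': 0.0906, 'phi': -0.0045, 'psi': 0.1409, 'piv': [0.6706, -0.363, 0.1067], 'tcp': [0.5616, -0.3786, 0.0811], 'pitch': 0.0037, 'yl': -0.4536, 'info': [276.0, 141.0, 0.1469, 0.0409, -0.1639, 0.0039, 0.313]}
[ 0.08454114  0.21185993 -8.50305286] [-0.01235144  0.0419427  -0.00463297]
```

Emit:
send_rows(steps="-1 0 0 -0.0005 0.003 -0.002 0; -1 0 0 -0.0005 0.002 -0.002 0; -1 0 0 -0.0005 0 0 0; -1 0 0 -0.0005 0 0 0; -1 0 0 -0.0004 0 0 0")

```text
clock: 25.87
eef_pos: [0.5616, -0.3785, 0.0793]
tool_rot: [-0.07, 0.998, -0.0, 0.001]
ft_force: [-1.7, 0.4, -4.5]
grip_width: 0.0313
grasp_force: 65.9
```

```bash
python3 - <<'E'
from look import *
o,_=look(1);print(o["ft_force"],o["ft_torque"])
E
```

```text
{'t': 25.8667, 'th': 0.091, 'phi': -0.0006, 'psi': 0.1411, 'piv': [0.6705, -0.363, 0.1055], 'tcp': [0.5616, -0.3785, 0.0793], 'pitch': -0.0012, 'yl': -0.4537, 'info': [282.0, 126.0, 0.1471, 0.041, -0.1651, 0.0024, 0.315]}
[-1.68463409  0.35183884 -4.45974842] [ 0.24726821  0.37286144 -0.01522227]
```

Emit:
send_rows(steps="-1 0 0 -0.0004 0 0 0; -1 0 0 -0.0003 0 0 0; -1 0 0 0 0 0 0; -1 0 0 0 0 0 0; -1 0 0 0 0 0 0")

```text
clock: 26.33
eef_pos: [0.5616, -0.3785, 0.0792]
tool_rot: [-0.07, 0.998, -0.0, 0.001]
ft_force: [-4.6, 0.1, 1.4]
grip_width: 0.0311
grasp_force: 66.7
```

```bash
python3 - <<'E'
from look import *
o,_=look(1);print(o["ft_force"],o["ft_torque"])
E
```

```text
{'t': 26.3333, 'th': 0.0917, 'phi': -0.001, 'psi': 0.1411, 'piv': [0.6705, -0.363, 0.1054], 'tcp': [0.5616, -0.3785, 0.0792], 'pitch': -0.0014, 'yl': -0.4537, 'info': [283.0, 144.0, 0.1472, 0.0412, -0.1628, 0.0038, 0.312]}
[-4.55761869  0.1379276   1.44058392] [ 0.48975838  0.92129342 -0.01645802]
```

Emit:
send_rows(steps="-0.5 0 0 0 0 0 0; 0 0 0 0 0 0 0; 0.5 0 0 0 0 0 0; 1 0 0 0 0 0 0; 1 0 0 0 0 0 0")

```text
clock: 26.8
eef_pos: [0.5625, -0.3785, 0.0785]
tool_rot: [-0.071, 0.997, -0.001, 0.001]
ft_force: [0.0, -1.1, -0.5]
grip_width: 0.0775
grasp_force: 0.0
```

Emit:
send_rows(steps="1 0 0 0 0 0 0; 1 0 0 0 0 0 0; 1 0 0 0 0 0 0; 1 0 0 0 0 0 0; 1 0 0 0 0 0 0")

```text
clock: 27.22
eef_pos: [0.5617, -0.3783, 0.0782]
tool_rot: [-0.071, 0.998, -0.0, 0.001]
ft_force: [0.1, 0.0, 0.4]
grip_width: 0.0852
grasp_force: 0.0
```

Emit:
send_rows(steps="1 0 0 0.005 0 0 0; 1 -0.001 0 0.015 0 0 0; 1 -0.002 0 0.02 0 0 0; 1 -0.003 0 0.025 0 0 0; 1 -0.005 0 0.025 0 0 0")

```text
clock: 27.63
eef_pos: [0.5505, -0.378, 0.1689]
tool_rot: [-0.071, 0.997, 0.0, 0.0]
ft_force: [0.7, 0.5, 0.1]
grip_width: 0.0853
grasp_force: 0.0
```

```bash
python3 - <<'E'
from workcell import *
from meas import *
o=get_obs();print(o["clock"],o["eef_pos"],o["ft_force"],o["grip_width"])
x=np.array([np.cos(.1411),np.sin(.1411),0]);c=camera("scene");print(theta(c,x,np.array([.6705,-.363,.1054])))
cv2.imwrite("pics/scene3.png",cv2.resize(c["frame"][80:280,120:360,::-1],None,fx=3,fy=3))
d=wfix(dict(camera("wrist"),p=o["eef_pos"],q=o["tool_rot"]));w=cloud(d);f=d["frame"].astype(int);g=f.mean(-1);z=w[...,2]
cv2.imwrite("pics/wrist3.png",d["frame"][:,:,::-1]);np.savez("pics/wrist3.npz",**d)
E
```

```text
27.6333 [ 0.55045561 -0.37798064  0.16885479] [0.72571739 0.45807917 0.08611147] 0.08526218736297499
(0.11966196501964964, [282, 140, 0.14721, 0.04119, -0.16282, 0.00391, 0.312])
```

View pics/wrist3.png

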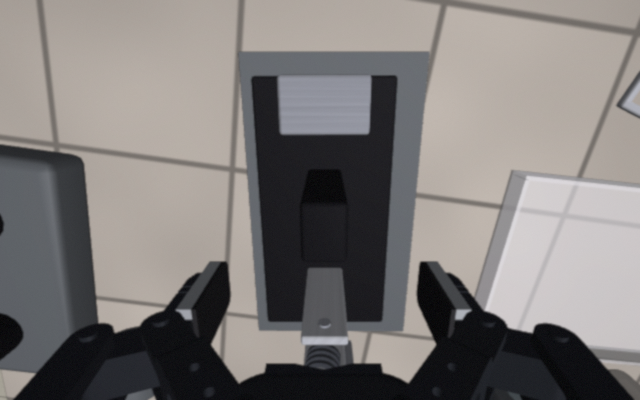

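```bash
python3 -c "
from workcell import *
print(job_done())"
```

```text
the job is handed in; nothing more can be done
None
```

The stand was held over the drip tray for about 5.3 s with the mast within about 0.05 rad of upright. It now stands released on the gel bay's mat, about 9 mm off the bay's middle line, with the stem leaning on a fork prong at about 0.09 rad. The job is handed in with no verdict returned; the stem touched that prong lightly once on the way in and swung back, and I have no reading of the knock's force.

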